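# Weigh the recycling basket of old spectacles

### The arm

A 6-joint arm with a two-finger parallel gripper is mounted at the origin on the work surface. World frame = base frame: x ahead of the robot, y to its left, z up, the work surface at z = 0. Lengths are in m, angles in rad, forces in N, time in s.
With the tool pointing down it reaches from about 0.35 to 0.775 m from the base axis. Payload 7.3 kg.
Tool frame: the origin (TCP) lies at the centre of the arm's flange, where the gripper is bolted on; the fingertips stand 178 mm ahead of it and the grasp point (between the pads) lies 159 mm ahead of it; x points along the fingers, y is the direction in which the jaws open and shut, and the axes are right-handed (so a half turn about x gives the same grasp; the last joint's range is limited). The gripper opens to 92 mm and grips with 3 to 60 N. Pads are 19 mm wide; open, the fingers measure 130 mm over their backs; the gripper's body (75 mm by 190 mm) begins 47 mm behind the grasp point.
Start: joints at [1.05, 0.342, 1.524, -0, 1.275, -0.146], TCP at [0.192, 0.489, 0.405] pointing down, gripper open.
Joint ranges: [-2.53, 2.53], [-0.77, 2.02], [0.04, 2.7], [-1, 4.14], [0.28, 2.66], [-3.11, 3.11]. Speed limits (rad/s): [2.57, 2.57, 3.14, 3.14, 3.14, 3.14].

### API

Orientations are given as [roll, pitch, yaw] about the fixed x, y, z axes, in that order (R = Rz(yaw) Ry(pitch) Rx(roll)).
In Python, from cell import readout, cams, workorder gives the robot as it stands.
- The arm moves only by the shell command python3 -m inch 'ROWS' [FORCE]. ROWS is text: rows parted by semicolons, each of 5 numbers parted by spaces: the shift along the world's x, y, z in mm, then the turn about the world's z in rad, then the opening, from 0 (shut) to 1 (fully open). A call has 1 to 8 rows; each row shifts and turns the commanded pose from where the row before left it; what a row does not reach is not made up. A row lasts 1/12 s, in which the tool goes at most 41.7 mm and 7.16 degrees, less where a joint would pass 70% of its speed; a pose out of reach is approached as far as the arm can. A call is refused whole if a number of a shift passes 41.7 or a number of a turn 0.125, either way. A call with a gripper value outside its range is refused whole. The fingers move at their own pace and stop on an object; FORCE is the grip in N (left out, the last holds). Time passes only in rows, so rows that do not move let the fingers close. It gives the time, the measured TCP pose, the force and the opening at its end, in the units of the state.
- readout.observe(): the state, without advancing time (a new reading comes with each control period).
- cams.read_camera(name): name is "side" or "top" or "wrist"; returns a dict with "color" (480x640x3 uint8, red, green, blue), "fx", "fy", "cx", "cy" (pixels), "world_to_cam" (4x4, takes a point from world to camera coordinates); the wrist camera has in their place "T_tool_cam" (4x4, takes a point from camera to tool coordinates, whose origin is the TCP and whose axes are the tool frame's). Camera axes: x right, y down, z forward; pixel columns grow to the right and rows downward; lengths in m; the calibration is good to about 2 mm. The wrist camera is an equidistant fisheye: a pixel r from the principal point sees the ray r / f radians off the axis. A picture is of the moment at which its call begins: read the wrist's pose just before it. There is no depth.
- workorder.hand_in(): hands the job in, once; it reports no verdict.
The state is a dict: "time": time; "qpos": joint angles; "qvel": joint speeds; "joint_efforts": joint torques, N m; "tool_pos": TCP position; "tool_rot": TCP orientation; "contact_force": force on the tool from outside, world axes, zero at the start; "torque": the same for the moment, N m; "opening": finger opening in m.
Only numpy, scipy, OpenCV 4.12 (cv2) and the standard library are available. Lean on these libraries where they do the work, as an engineer would, in place of code of your own. Each camera call takes 0.05 s, during which the arm holds its last target.

### The job

The old spectacles for recycling go out by weight: with the basket still standing on the bench, put the last loose pair (red) into it beside the green pair. Then hang the basket by its blue bail on the hook of the dial scale, let it down slowly so that the hook and pointer do not jump, and leave it hanging free and level with the pointer at rest. Leave the customer's brown pair in its tray and everything else on the bench where it is.

Things in the scene. Friction and masses are not known exactly. Their poses are not given: they have to be found in the camera images.
- red_specs: Loose pair to add: folded red spectacles with lenses, 134 mm long (x), 29 mm deep (y), 41 mm high, 32 g, upright on rims and temple tips. Origin: middle of the underside, z up; lenses on the -y face, temples along the +y face at 28 to 34 mm height. A pinch across the depth 30 mm above the underside holds it, at the middle or 40 mm to either side.
- red_specs_mid (a point): Centre of the red spectacles, 20 mm above their underside.
- basket: Open wire basket, outside 188 mm (x) by 132 mm (y), 48 mm high; walls 4 mm, floor 4 mm thick; 270 to 490 g. Origin: middle of the underside, z up. A rigid blue bail spans it in the plane x = 0, legs at y = +-64 mm. The green pair takes the +y half; free room at y below +25 mm. Spectacles are longer than the half beside the bail: slide them in under its bar, held at the rear end.
- bail_mid (a point): Middle of the bail's straight top bar, on its centre line, 152 mm above the basket's underside. Round rod of 8 mm; the bar is level, along the basket's y from -54 to +54 mm, then slopes down to the legs. Axes as the basket's.
- green_specs: Folded green spectacles of the same size as the red ones, already standing in the basket, along its x, centre about 44 mm to +y of its middle, underside 4 mm above the basket's; they stay in the basket.
- green_specs_mid (a point): Centre of the green spectacles, 20 mm above their underside.
- scale: Dial spring scale on a grey bench stand, fixed. Origin: on the bench straight under the hook's axis; -x is its front, z up. Base plate 12 mm thick, x = -50 to 200 mm, y = +-75 mm; post 30 mm square at x = 155 mm, 620 mm high; green housing 150 mm across, 50 mm thick, lowest point 402 mm up; red pointers on both faces turn with the load.
- scale_hook (a joint): Downward travel of the sprung hook: 0 when empty, stop at 0.042 m. Spring 245 N/m (about 40 mm for 1 kg), lightly damped; the loaded basket draws it down about 13 to 23 mm.
- hook_seat (a point): Where the centre line of an 8 mm bar rests in the hook, on its axis, 242 mm above the bench when empty; moves with the hook. The hook is a J of 6 mm rod in the scale's x-z plane, open to its front (-x), gap 22 mm; J's back at x = +14 mm. From 43 to 68 mm above the seat the back slants to x = 0, then a straight rod runs up to the housing.
- hook_tip (a point): End of the hook's tip, 20 mm in front (-x) of the seat and 17 mm above it (+3 mm of rod): a bar with its centre 35 to 42 mm above the seat passes over it. The hand must miss the rod above: hold the bar 25 to 45 mm to one side of its middle and lean the hand back, away from the scale.
- job_tray: Clear tray 110 x 170 x 40 mm at the back with a customer's spectacles in it; bystander. Origin: middle of the underside.
- customer_specs: Dark brown folded spectacles in the clear tray, same size as the red; bystander, leave in place.
- screwdriver: Orange-handled screwdriver 170 mm, lying; bystander.
- cleaner: White spray bottle, 52 mm across, 150 mm high; bystander.
- screw_jar: Small jar of screws, 48 mm across, 50 mm high; bystander.
- lens_blank: Round glass lens blank, 70 mm across, 15 mm high; bystander.
- lens_box: Cardboard lens box 90 x 130 x 40 mm; bystander.
- pen_mug: Yellow mug, 76 mm across, 90 mm high; bystander.

How it is judged:
On the way, in this order (a step that is already met when the one before it is completed fails the run):
1. the red pair is in the basket beside the green pair and let go, the basket standing on the bench (x of red_specs_mid in the frame of basket between -0.075 and 0.075 m and y of red_specs_mid in the frame of basket between -0.058 and 0.058 m and z of red_specs_mid in the frame of basket below 0.045 m and contact force between the fingers and red_specs below 0.1 N and height (world z) of basket below 0.012 m), for 0.2 s.
2. the basket's bail is in the hook and the scale carries the basket (distance between bail_mid and hook_seat below 0.022 m and value of joint scale_hook above 0.009 m and height (world z) of basket above 0.03 m), for 0.2 s.
At the end, for the whole second after the job is handed in: The basket hangs in the hook (bar within 22 mm of the seat), 30 mm or more above the bench, tilt under 0.2 rad, slower than 0.06 m/s; hook down over 9 mm and slower than 0.01 m/s; red and green pairs inside the basket; hand off (all of step 2 and velocity of joint scale_hook between -0.01 and 0.01 m/s and angle between basket's own z axis and vertical below 0.2 rad and linear speed of basket below 0.06 m/s and contact force between basket and scale above 2 N and contact force between the fingers and basket below 0.1 N and x of red_specs_mid in the frame of basket between -0.075 and 0.075 m and y of red_specs_mid in the frame of basket between -0.058 and 0.058 m and z of red_specs_mid in the frame of basket between 0 and 0.045 m and x of green_specs_mid in the frame of basket between -0.075 and 0.075 m and y of green_specs_mid in the frame of basket between -0.058 and 0.058 m and z of green_specs_mid in the frame of basket between 0 and 0.045 m); the robot touches nothing.
It fails at once if the load is let fall on the hook or jerked: the hook runs down or flies up faster than 0.13 m/s (velocity of joint scale_hook above 0.13 m/s or velocity of joint scale_hook below -0.13 m/s).
It fails at once if a bystander is moved more than 30 mm (distance of any of job_tray, customer_specs, screwdriver, cleaner, screw_jar, lens_blank, lens_box, pen_mug from where it was at the start of the episode above 0.03 m).
It also fails if it takes over 69 s, if anything falls off the work surface, if the arm or the gripper's body presses on something with over 40 N, if the wrist force passes 120 N, or if a joint passes its speed limit or range.

## Working session

There is one attempt and no reset: what is moved stays moved. The work goes in short steps, Python scripts to look and compute and a shell command to move; the robot and the scene stay as the last step left them, time stands still between calls to the robot, and variables do not carry over. Pictures are saved under pics/ and viewed, and the job is handed in when it is done.

```bash
ls; mkdir -p pics
python3 - <<'E'
from cell import readout,cams
import cv2
print(readout.observe())
for n in ("side","top","wrist"):
    d=cams.read_camera(n); cv2.imwrite(f"pics/{n}0.png",d["color"][:,:,::-1])
    print(n,{k:(v.tolist() if hasattr(v,'tolist') else v) for k,v in d.items() if k!="color"})
E
```

```text
pics
{'time': 0.0, 'qpos': array([ 1.05000253e+00,  3.42704355e-01,  1.52500017e+00, -3.50398049e-05,
        1.27538280e+00, -1.46012611e-01]), 'qvel': array([ 4.22137429e-04,  2.67407660e-04,  4.06824463e-05, -4.33202359e-04,
        1.36523587e-03,  3.18109550e-04]), 'joint_efforts': array([-2.07384505e-04, -4.31255150e+01, -2.44218081e+01,  7.17270887e-02,
        5.61798178e-02, -1.41523115e-04]), 'tool_pos': array([0.19210956, 0.48844664, 0.40406017]), 'tool_rot': array([-1.6943953 ,  1.56930128, -2.06916626]), 'contact_force': array([-0.34160693, -0.59724743,  0.00599944]), 'torque': array([ 0.012158  , -0.02261566,  0.00431224]), 'opening': 0.09161317141232163}
side {'fx': 517.5898538551322, 'fy': 517.5898538551322, 'cx': 322.37147820196316, 'cy': 235.72213048448998, 'world_to_cam': [[0.9222111090050963, -0.3866866934168775, 0.00026751058315877327, -0.46495757195795084], [-0.25832918057230203, -0.6166050893373697, -0.7436828613515961, 0.257173261926043], [0.2877372149938782, 0.6857634905253969, -0.6685325199045972, 1.269667348110292], [0.0, 0.0, 0.0, 1.0]]}
top {'fx': 623.1407878933067, 'fy': 623.1407878933067, 'cx': 323.65450313062445, 'cy': 238.81567623814533, 'world_to_cam': [[-0.022042406194593356, -0.9996985376803187, -0.010815086175583436, 0.04606740465301004], [-0.996300087533703, 0.022863725566635337, -0.08284555288939666, 0.5128371247530904], [0.08306785123914538, 0.008948955975214569, -0.9965037121242776, 1.8971995155006482], [0.0, 0.0, 0.0, 1.0]]}
wrist {'fx': 371.64829954431775, 'fy': 371.64829954431775, 'cx': 319.2537382558669, 'cy': 240.12346051987817, 'T_tool_cam': [[0.000376045633880435, -0.2794607344408371, 0.9601570478288782, 0.019482200184589404], [0.9999999136920809, -6.452255242390887e-05, -0.000410429858536379, 0.00029984916242487003], [0.00017665081315661305, 0.9601571193000787, 0.2794606860577388, -0.07490510959606597], [0.0, 0.0, 0.0, 1.0]]}
```

View pics/side0.png

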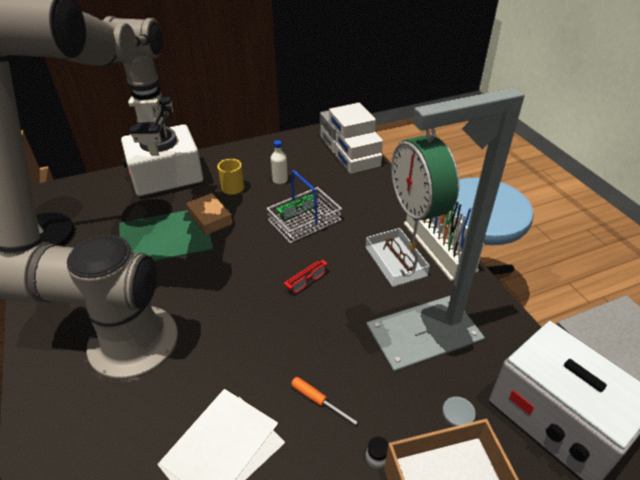

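View pics/top0.png

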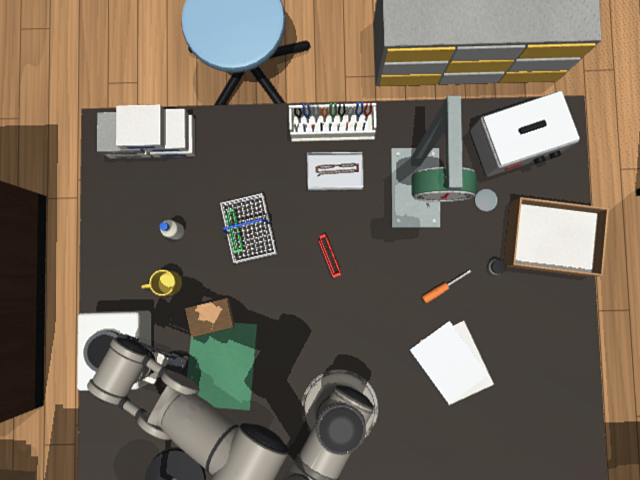

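View pics/wrist0.png

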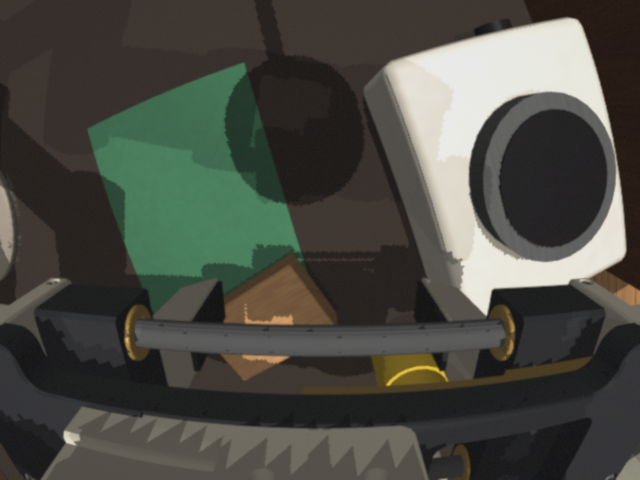

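The side view shows the red pair at about (306,276), the basket at (305,215), the hook at (414,243), and the tray and scale. The top view shows red at (329,255), the basket at (248,228), and the hook near (443,190). I'll enlarge the crops before measuring.

```bash
cat > h.py <<'E'
from cell import readout,cams
import cv2, numpy as np
from scipy.spatial.transform import Rotation as R
def cam(n):
    return cams.read_camera(n)
def P(d):
    K=np.array([[d["fx"],0,d["cx"]],[0,d["fy"],d["cy"]],[0,0,1]]); return K@np.array(d["world_to_cam"])[:3]
def proj(d,p):
    q=P(d)@np.append(p,1); return q[:2]/q[2]
def onz(d,u,v,z):
    M=P(d); H=np.column_stack([M[:,0],M[:,1],M[:,2]*z+M[:,3]]); q=np.linalg.solve(H,[u,v,1]); return q[:2]/q[2]
def tri(ds,dt,a,b):
    X=cv2.triangulatePoints(P(ds),P(dt),np.array(a,float).reshape(2,1),np.array(b,float).reshape(2,1))[:,0]; X=X[:3]/X[3]
    return X, proj(ds,X)-a, proj(dt,X)-b
def crop(img,x,y,w,h,k,name):
    c=cv2.resize(img[y:y+h,x:x+w,::-1],None,fx=k,fy=k,interpolation=cv2.INTER_CUBIC); cv2.imwrite("pics/"+name,c)
def wpix(d,p,pos,rot):
    T=np.array(d["T_tool_cam"]); Rt=R.from_euler('xyz',rot).as_matrix()
    t=Rt.T@(np.array(p)-pos); c=T[:3,:3].T@(t-T[:3,3]); r=np.hypot(c[0],c[1]); th=np.arctan2(r,c[2])
    return np.array([d["cx"]+d["fx"]*th*c[0]/r, d["cy"]+d["fy"]*th*c[1]/r])
E
python3 - <<'E'
from h import *
s=cv2.imread("pics/side0.png")[:,:,::-1];t=cv2.imread("pics/top0.png")[:,:,::-1]
crop(t,210,180,130,110,6,"c_top.png"); crop(s,250,160,110,140,5,"c_side.png")
crop(s,360,120,130,220,2.7,"c_scs.png"); crop(t,380,130,130,110,6,"c_sct.png")
E
```

```text
(no output)
```

View pics/c_top.png

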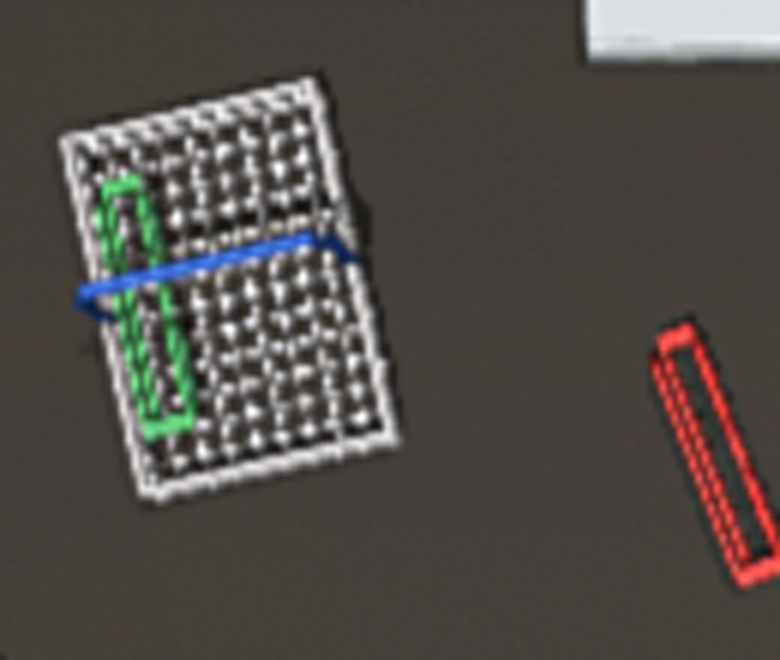

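View pics/c_side.png

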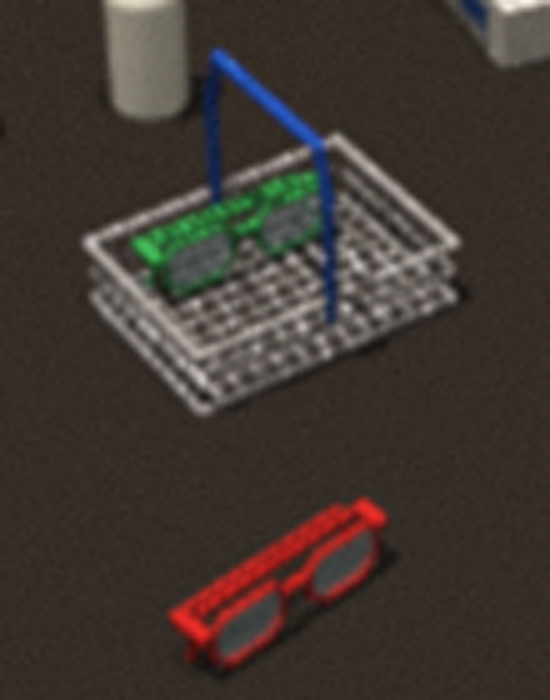

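View pics/c_scs.png

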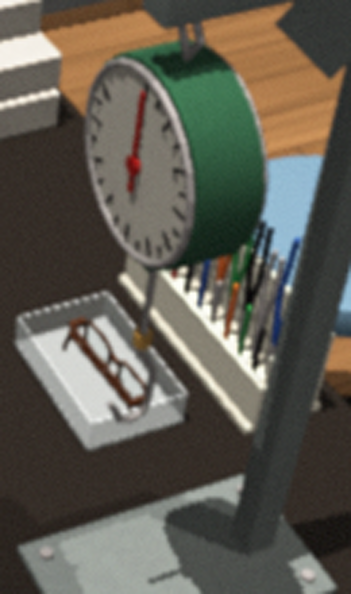

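View pics/c_sct.png

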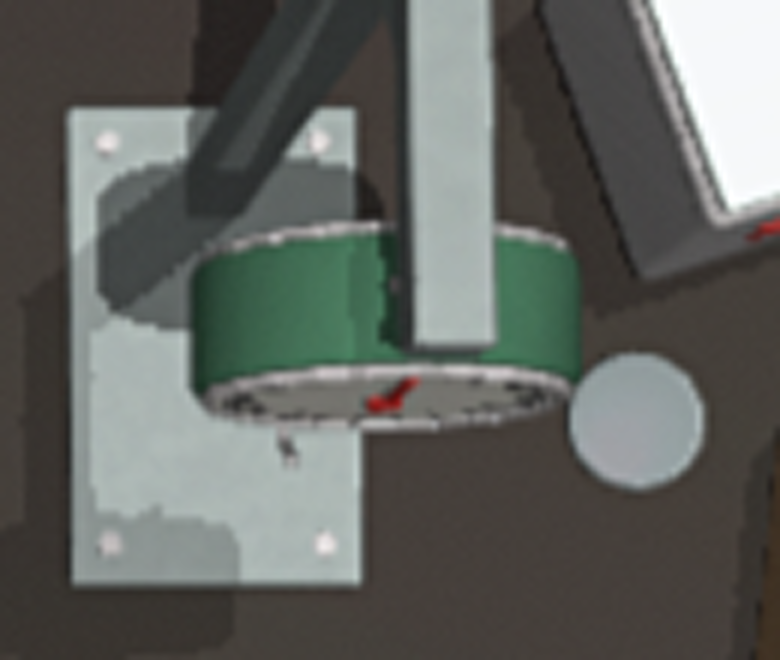

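Run:
```python
from h import *
np.set_printoptions(precision=4,suppress=True)
ds=cam("side");dt=cam("top")
c=lambda x,y:(x/6+380-.4,y/6+130-.4)
pl=np.array([onz(dt,*c(*p),.012) for p in [(68,108),(355,108),(360,583),(72,585)]])
print("plate",pl, np.linalg.norm(np.diff(pl,axis=0),axis=1))
ux=(pl[0]+pl[1]-pl[2]-pl[3]);ux/=np.linalg.norm(ux);print("scale yaw",np.arctan2(ux[1],ux[0]))
ctr=pl.mean(0);print("scale origin",ctr-0.075*ux)
o=ctr-.075*ux
for n,z,x in (("seat",.242,0),("tip",.259,-.02),("bend",.31,0)):
    p=[*(o+x*ux),z];print(n,p,"side px",proj(ds,p),"crop",(proj(ds,p)-[360,120])*2.7)
b=lambda x,y:(x/6+210-.4,y/6+180-.4)
bk=np.array([onz(dt,*b(*p),.048) for p in [(65,135),(320,77),(400,444),(147,498)]])
print("bk",bk,np.linalg.norm(np.diff(bk,axis=0),axis=1),bk.mean(0))
e=(bk[0]+bk[1]-bk[2]-bk[3]);print("bk yaw",np.arctan2(e[1],e[0]))
be=np.array([onz(dt,*b(*p),.152) for p in [(85,293),(313,240)]]);print("bar",be,be.mean(0),np.linalg.norm(be[0]-be[1]))
print("basket ctr side px", (proj(ds,[*bk.mean(0),.152])-[250,160])*5)
rd=np.array([onz(dt,*b(*p),.041) for p in [(655,340),(692,322),(782,567),(742,587)]])
print("red",rd,rd.mean(0));e=(rd[0]+rd[1]-rd[2]-rd[3]);print(np.arctan2(e[1],e[0]),np.linalg.norm(e)/2, np.linalg.norm(rd[0]-rd[1]))
print(proj(ds,[*rd.mean(0),.041]),(proj(ds,[*rd.mean(0),.041])-[250,160])*5)
o=readout.observe();print(R.from_euler('xyz',o["tool_rot"]).as_matrix())
crop(dt["color"],300,215,60,80,7,"c_red.png")
crop(dt["color"],210,180,80,90,7,"c_bk.png")
```

```text
plate [[ 0.796  -0.1822]
 [ 0.7924 -0.3315]
 [ 0.5437 -0.3248]
 [ 0.5461 -0.1765]] [0.1494 0.2488 0.1483]
scale yaw -0.024851108181292866
scale origin [ 0.5946 -0.2519]
seat [np.float64(0.5945680417352861), np.float64(-0.2518723942499679), 0.242] side px [406.9742 272.6445] crop [126.8304 412.14  ]
tip [np.float64(0.574574217193236), np.float64(-0.251375423243053), 0.259] side px [399.428  269.5149] crop [106.4555 403.6903]
bend [np.float64(0.5945680417352861), np.float64(-0.2518723942499679), 0.31] side px [410.6088 249.5517] crop [136.6437 349.7896]
bk [[0.6314 0.3473]
 [0.6581 0.2168]
 [0.4698 0.179 ]
 [0.4454 0.3073]] [0.1332 0.192  0.1306] [0.5512 0.2626]
bk yaw 0.2050371450101074
bar [[0.5394 0.3201]
 [0.5625 0.2103]] [0.551  0.2652] 0.11220071802133268
basket ctr side px [261.9901 103.492 ]
red [[ 0.5203  0.0491]
 [ 0.529   0.0301]
 [ 0.4036 -0.0126]
 [ 0.394   0.0078]] [0.4617 0.0186]
0.3221600442203629 0.13263731247826266 0.020920143806921598
[305.0971 271.5063] [275.4854 557.5314]
[[-0.0003  0.3661  0.9306]
 [-0.0006  0.9306 -0.3661]
 [-1.     -0.0007 -0.0001]]
```

View pics/c_red.png

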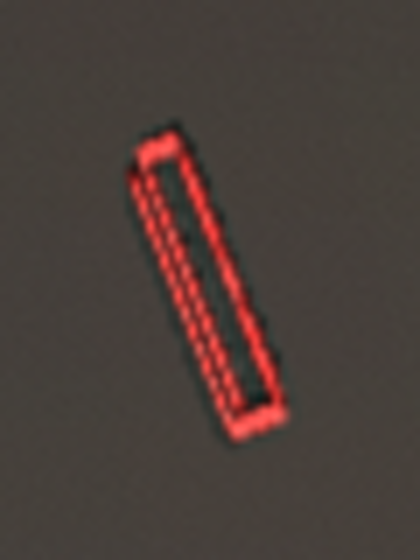

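Run:
```python
from h import *
np.set_printoptions(precision=4,suppress=True)
dt=cam("top");ds=cam("side")
c=onz(dt,329.2,255.3,.037);print(c)
y=.322
a=onz(dt,300+158/7-.4,215+133/7-.4,.04);b=onz(dt,300+260/7-.4,215+437/7-.4,.04)
print(a,b,np.arctan2(*(a-b)[::-1]),np.linalg.norm(a-b),(a+b)/2)
# predicted outline in side
y=.325;Rz=np.array([[np.cos(y),-np.sin(y)],[np.sin(y),np.cos(y)]])
for q in [(-67,-14,41),(67,-14,41),(67,-14,0),(-67,-14,0)]:
    p=c+Rz@(np.array(q[:2])/1000); print(q,(proj(ds,[*p,q[2]/1000])-[250,160])*5)
g=c+Rz@[-.04,0];print("grasp",g)
o=readout.observe();print((g-o["tool_pos"][:2])*1000,(.189-o["tool_pos"][2])*1000,o["time"])
```

```text
[0.4617 0.0186]
[0.5283 0.0385] [ 0.395  -0.0028] 0.30053416416830747 0.1395150817727869 [0.4616 0.0179]
(-67, -14, 41) [193.9402 633.2942]
(67, -14, 41) [385.9538 513.0156]
(67, -14, 0) [385.4755 565.2411]
(-67, -14, 0) [197.2681 685.6244]
grasp [0.4238 0.0058]
[ 231.5914 -482.714 ] -215.5855652178253 0.35
```

```bash
python3 -m inch '18 -37 0 0.09 1;18 -37 0 0.09 1;18 -37 0 0.09 1;18 -37 0 0.09 1;18 -37 0 0.09 1;18 -37 0 0.09 1;18 -37 0 0.09 1;18 -37 0 0.07 1' 15; python3 -m inch '18 -37 -5 0 1;18 -37 -10 0 1;18 -37 -10 0 1;18 -37 -10 0 1;15 -37 -10 0 1;0 0 0 0 1'
cat > st.py <<'E'
from h import *
np.set_printoptions(precision=4,suppress=True)
o=readout.observe();M=R.from_euler('xyz',o["tool_rot"]).as_matrix()
g=o["tool_pos"]+.159*M[:,0]
print("t",round(o["time"],2),"tcp",o["tool_pos"],"grasp",g,"appr",M[:,0],"jawyaw",np.arctan2(M[1,1],M[0,1]).round(4),"F",o["contact_force"],"open",round(o["opening"],4));print("q",o["qpos"])
E
python3 st.py
```

```text
time: 1.02
tool_pos: [0.3344, 0.1955, 0.405]
tool_rot: [0.261, 1.57, 0.58]
contact_force: [1.0, 0.5, 0.3]
opening: 0.0918
time: 1.52
tool_pos: [0.4223, 0.0086, 0.3589]
tool_rot: [-2.019, 1.569, -1.711]
contact_force: [0.6, -0.6, 0.7]
opening: 0.0921
t 1.52 tcp [0.4223 0.0086 0.3589] grasp [0.4222 0.0083 0.1999] appr [-0.0003 -0.0018 -1.    ] jawyaw 1.8791 F [ 0.6451 -0.5683  0.7242] open 0.0921
q [-0.1609  0.2036  1.8571 -0.0021  1.0808 -2.039 ]
```

```bash
python3 -m inch '2 -3 -40 0.01 1;0 0 -40 0 1;0 0 -30 0 1;0 0 0 0 1;0 0 0 0 1'
python3 - <<'E'
from h import *
d=cam("side");crop(d["color"],250,190,110,120,5,"s1.png")
E
python3 st.py
```

```text
time: 1.93
tool_pos: [0.4222, 0.0111, 0.2498]
tool_rot: [2.626, 1.567, 2.95]
contact_force: [-0.0, -0.4, 0.5]
opening: 0.0918
t 1.98 tcp [0.4228 0.0111 0.2511] grasp [0.4229 0.0111 0.0921] appr [ 0.0003  0.0001 -1.    ] jawyaw 1.8952 F [-0.2529  0.4654  0.424 ] open 0.0919
q [-0.1555  0.3705  1.9951  0.0001  0.7756 -2.0508]
```

View pics/s1.png

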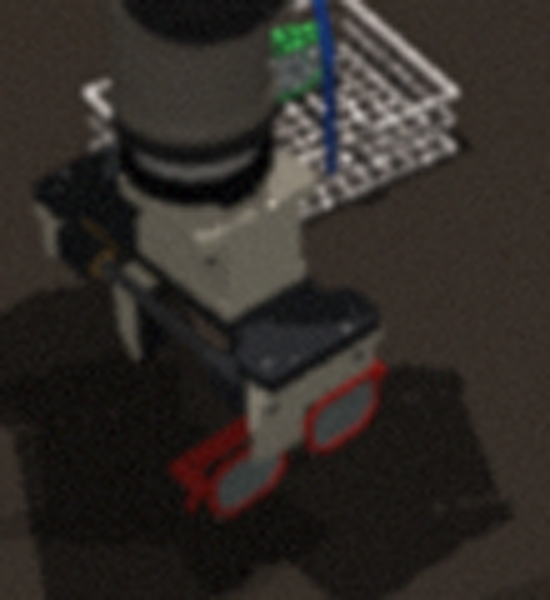

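```bash
python3 -m inch '1 -4 -20 0 1;0 0 -20 0 1;0 0 -12 0 1;0 0 -9 0 1;0 0 0 0 1;0 0 0 0 1'; python3 st.py;python3 - <<'E'
from h import *
d=cam("side");crop(d["color"],250,190,110,120,5,"s2.png")
d=cam("wrist");cv2.imwrite("pics/w2.png",d["color"][:,:,::-1])
E
```

```text
time: 2.48
tool_pos: [0.4242, 0.007, 0.1908]
tool_rot: [-0.462, 1.568, -0.137]
contact_force: [-0.8, -0.0, 0.4]
opening: 0.0919
t 2.48 tcp [0.4242 0.007  0.1908] grasp [0.4247 0.0069 0.0318] appr [ 0.0029 -0.0004 -1.    ] jawyaw 1.8953 F [-0.7507 -0.023   0.4256] open 0.0919
q [-0.1646  0.4911  2.0438  0.0001  0.6038 -2.06  ]
```

View pics/s2.png

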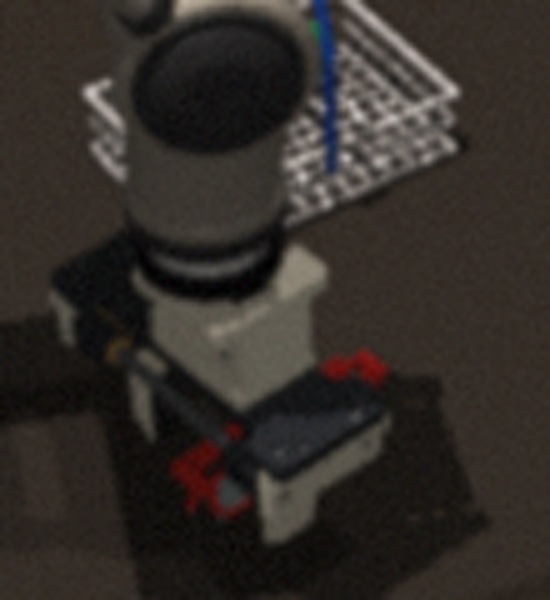

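View pics/w2.png

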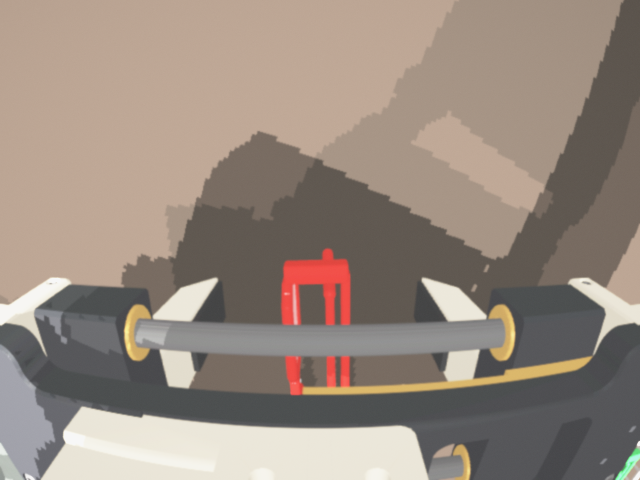

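Red sits centred between the pads, with its rear end at (317,270) in the wrist view. Closing the fingers.

```bash
python3 -m inch '0 0 0 0 0.4;0 0 0 0 0.1;0 0 0 0 0.1;0 0 0 0 0.1;0 0 0 0 0.1;0 0 0 0 0.1' 15; python3 -m inch '0 0 10 0 0.1;0 0 25 0 0.1;0 0 30 0 0.1;0 0 0 0 0.1'; python3 st.py;python3 - <<'E'
from h import *
d=cam("side");crop(d["color"],250,190,110,120,5,"s3.png")
d=cam("wrist");cv2.imwrite("pics/w3.png",d["color"][:,:,::-1])
E
```

```text
time: 3.08
tool_pos: [0.4234, 0.0069, 0.1892]
tool_rot: [1.682, 1.571, 2.006]
contact_force: [-0.1, -0.0, 0.0]
opening: 0.0567
time: 3.42
tool_pos: [0.4247, 0.0068, 0.258]
tool_rot: [-0.477, 1.564, -0.153]
contact_force: [1.7, 0.1, 1.2]
opening: 0.0297
t 3.42 tcp [0.4247 0.0068 0.258 ] grasp [0.4258 0.0066 0.099 ] appr [ 0.0071 -0.0011 -1.    ] jawyaw 1.8951 F [1.7442 0.0602 1.1897] open 0.0297
q [-0.1649  0.3592  1.9859  0.0001  0.7893 -2.0601]
```

View pics/s3.png

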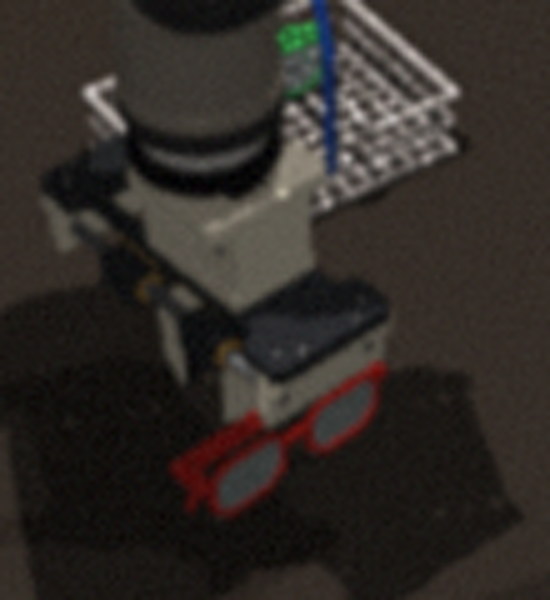

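View pics/w3.png

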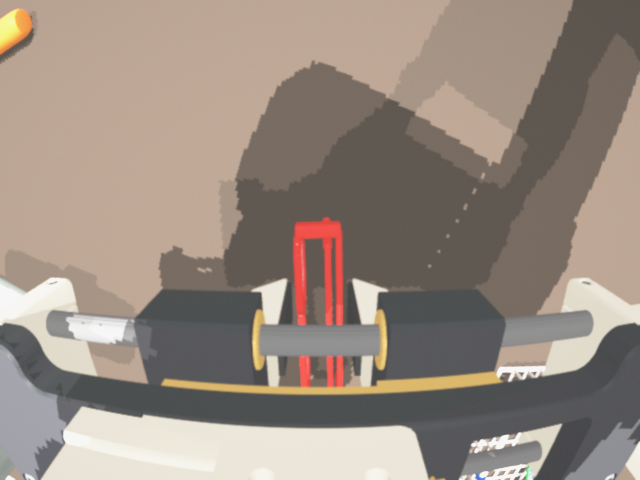

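The fingers close slowly, and the lift began before they had shut. Red is still on the bench in the same place (170,468 in the crop). I'll reopen and redo the grasp.

```bash
python3 -m inch '0 0 0 0 0.7;0 0 0 0 0.7;0 0 0 0 0.7;0 0 0 0 0.7;0 0 0 0 0.7;0 0 0 0 0.7' ; python3 -m inch '0 0 -30 0 0.7;0 0 -25 0 0.7;0 0 -11 0 0.7;0 0 0 0 0.7;0 0 0 0 0.1;0 0 0 0 0.1;0 0 0 0 0.1;0 0 0 0 0.1';  python3 -m inch '0 0 0 0 0.1;0 0 0 0 0.1;0 0 0 0 0.1;0 0 0 0 0.1;0 0 0 0 0.1;0 0 0 0 0.1'; python3 st.py
```

```text
time: 4.02
tool_pos: [0.4233, 0.0069, 0.2539]
tool_rot: [2.544, 1.57, 2.868]
contact_force: [0.3, -0.3, 0.0]
opening: 0.0572
time: 4.68
tool_pos: [0.4237, 0.0069, 0.1891]
tool_rot: [-0.443, 1.569, -0.119]
contact_force: [-0.2, 0.3, 0.1]
opening: 0.0426
time: 5.18
tool_pos: [0.4235, 0.0069, 0.1887]
tool_rot: [-0.404, 1.57, -0.08]
contact_force: [-0.1, -0.7, 5.6]
opening: 0.0272
t 5.18 tcp [0.4235 0.0069 0.1887] grasp [0.4236 0.0069 0.0297] appr [ 0.0008 -0.0001 -1.    ] jawyaw 1.8949 F [-0.0995 -0.6946  5.5742] open 0.0272
q [-0.1651  0.4952  2.0464  0.0001  0.5992 -2.0601]
```

```bash
python3 -m inch '0 0 0 0 0.1;0 0 5 0 0.1;0 0 20 0 0.1;0 0 30 0 0.1;0 0 30 0 0.1;0 0 0 0 0.1;0 0 0 0 0.1'; python3 st.py;python3 - <<'E'
from h import *
d=cam("side");crop(d["color"],240,170,120,140,4.2,"s4.png")
d=cam("wrist");cv2.imwrite("pics/w4.png",d["color"][:,:,::-1])
E
```

```text
time: 5.77
tool_pos: [0.4236, 0.0069, 0.2746]
tool_rot: [-0.459, 1.567, -0.135]
contact_force: [-0.6, 0.5, -0.5]
opening: 0.0273
t 5.77 tcp [0.4236 0.0069 0.2746] grasp [0.4242 0.0069 0.1156] appr [ 0.0037 -0.0005 -1.    ] jawyaw 1.895 F [-0.5906  0.5236 -0.5237] open 0.0273
q [-0.165   0.3293  1.9692  0.0001  0.8393 -2.0601]
```

View pics/s4.png

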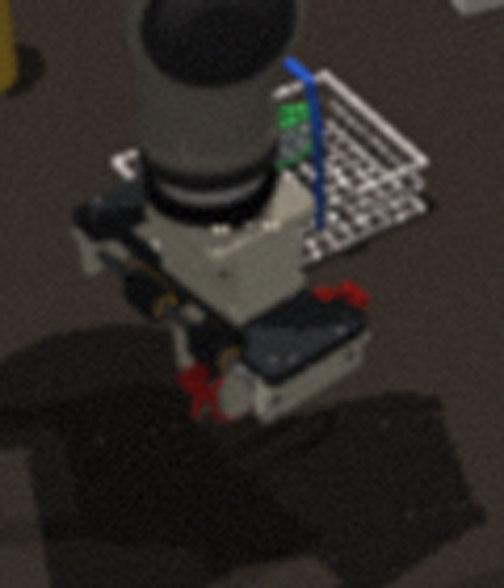

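View pics/w4.png

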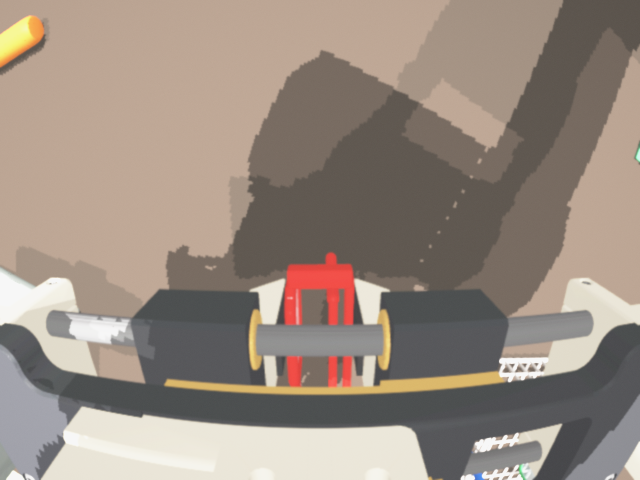

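```bash
python3 -m inch '0 20 0 -0.06 0.1;0 35 0 -0.06 0.1;0 40 0 0 0.1;2 40 0 0 0.1;2 40 0 0 0.1;0 25 0 0 0.1;0 12 0 0 0.1;0 0 0 0 0.1'; python3 st.py;python3 - <<'E'
from h import *
d=cam("side");crop(d["color"],220,130,150,140,4.2,"s5.png")
d=cam("top");crop(d["color"],200,180,110,110,5.4,"t5.png")
E
```

```text
time: 6.53
tool_pos: [0.4268, 0.2207, 0.2718]
tool_rot: [3.111, 1.568, -2.964]
contact_force: [-0.8, -0.4, 0.3]
opening: 0.0276
t 6.53 tcp [0.4268 0.2207 0.2718] grasp [0.4264 0.2207 0.1128] appr [-0.0024 -0.0004 -1.    ] jawyaw 1.7782 F [-0.7509 -0.3751  0.345 ] open 0.0276
q [ 0.3175  0.421   1.8228  0.0004  0.9002 -1.4609]
```

View pics/s5.png

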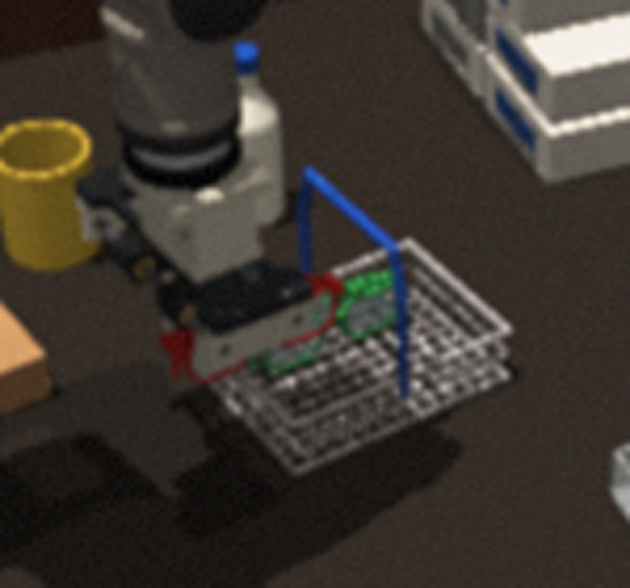

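View pics/t5.png

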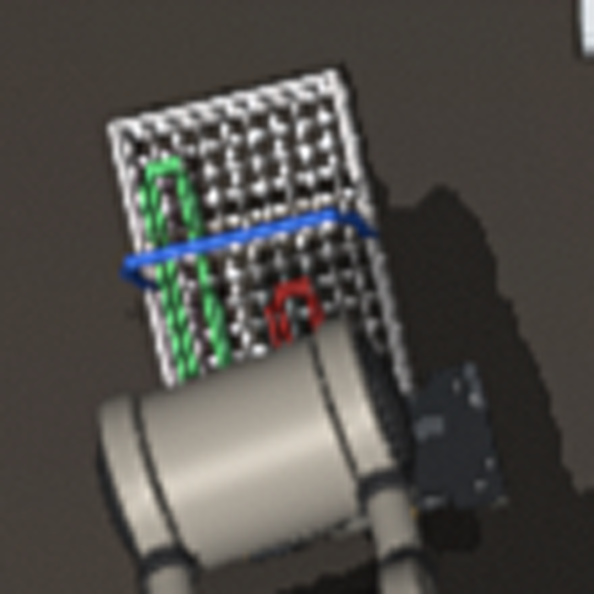

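```bash
python3 -m inch '0 0 -18 0 0.1;25 5 0 0 0.1;26 5 0 0 0.1;24 5 0 0 0.1;0 0 0 0 0.1;0 0 0 0 0.1'; python3 st.py;python3 - <<'E'
from h import *
d=cam("side");crop(d["color"],220,130,150,140,4.2,"s6.png")
d=cam("top");crop(d["color"],200,180,110,110,5.4,"t6.png")
E
```

```text
time: 7.13
tool_pos: [0.5031, 0.2321, 0.2545]
tool_rot: [-2.909, 1.569, -2.707]
contact_force: [-1.0, -0.5, -0.3]
opening: 0.0273
t 7.13 tcp [0.5031 0.2321 0.2545] grasp [0.5029 0.232  0.0955] appr [-0.0013 -0.0006 -1.    ] jawyaw 1.7723 F [-0.9624 -0.5113 -0.2627] open 0.0273
q [ 0.294   0.5555  1.6352 -0.0002  0.9522 -1.4782]
```

View pics/s6.png

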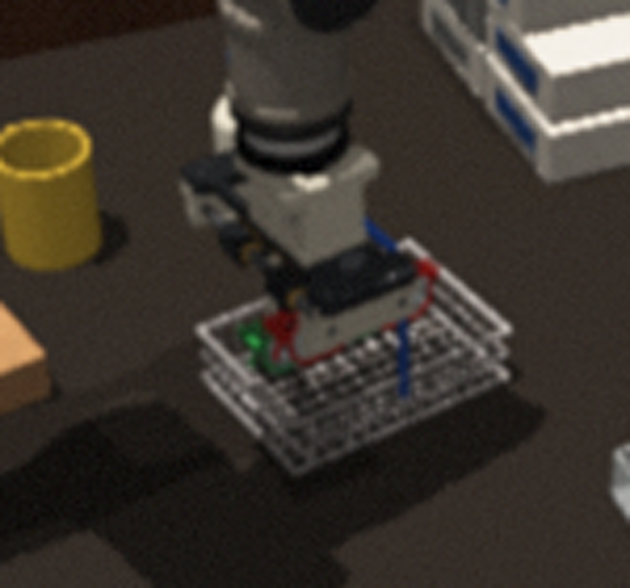

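View pics/t6.png

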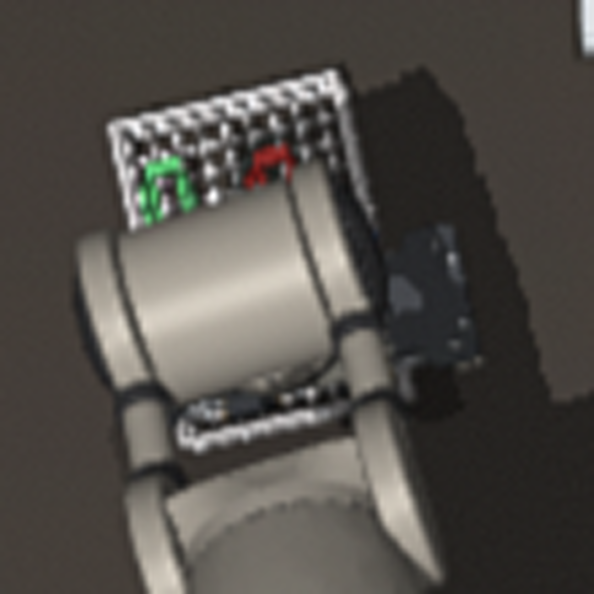

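```bash
python3 -m inch '0 2 -15 0 0.1;0 0 -15 0 0.1;0 0 -15 0 0.1;0 0 -8 0 0.1;0 0 -5 0 0.1;0 0 0 0 0.1;0 0 0 0 0.1'; python3 st.py
```

```text
time: 7.82
tool_pos: [0.5023, 0.2358, 0.1976]
tool_rot: [0.727, 1.571, 0.932]
contact_force: [0.1, 0.1, 0.2]
opening: 0.0272
t 7.82 tcp [0.5023 0.2358 0.1976] grasp [0.5023 0.2358 0.0386] appr [ 0.0001  0.0001 -1.    ] jawyaw 1.7749 F [0.1053 0.0818 0.1629] open 0.0272
q [ 0.3008  0.6392  1.6763  0.0001  0.826  -1.4741]
```

Run:
```python
from h import *
print(onz(cam("top"),249.6,207.7,.1), [.551+.054*.979+.021*.2036,.2635+.054*.2036-.021*.979])
d=cam("side");crop(d["color"],220,130,150,140,4.2,"s7.png")
```

```text
[0.6049227 0.2515891] [0.6081416000000001, 0.25393540000000003]
```

View pics/s7.png

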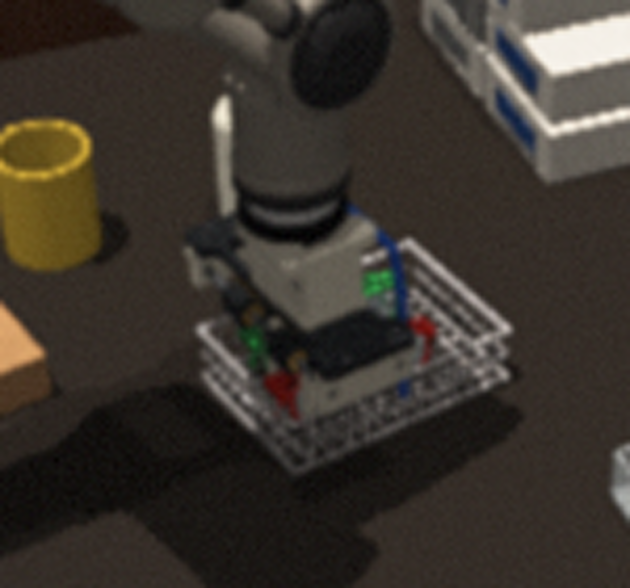

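```bash
python3 -m inch '0 0 -3 0 0.1;0 0 0 0 0.1;0 0 0 0 0.42;0 0 0 0 0.42;0 0 0 0 0.42;0 0 0 0 0.42;0 0 0 0 0.42;0 0 0 0 0.42'; python3 st.py; python3 -m inch '0 0 10 0 0.42;0 0 20 0 0.42;0 0 30 0 0.42;0 0 30 0 0.42;0 0 20 0 0.42;0 0 0 0 0.42'
python3 - <<'E'
from h import *
d=cam("side");crop(d["color"],220,130,150,140,4.2,"s8.png")
d=cam("wrist");cv2.imwrite("pics/w8.png",d["color"][:,:,::-1])
E
python3 st.py
```

```text
time: 8.58
tool_pos: [0.5024, 0.236, 0.1942]
tool_rot: [1.396, 1.571, 1.6]
contact_force: [-0.5, -0.5, -0.5]
opening: 0.0384
t 8.58 tcp [0.5024 0.236  0.1942] grasp [0.5024 0.236  0.0352] appr [-0.      0.0001 -1.    ] jawyaw 1.7749 F [-0.4958 -0.5095 -0.5113] open 0.0384
q [ 0.301   0.6447  1.6779  0.0001  0.819  -1.474 ]
time: 9.08
tool_pos: [0.5033, 0.2363, 0.3097]
tool_rot: [0.109, 1.562, 0.313]
contact_force: [1.6, 0.9, 1.0]
opening: 0.0388
t 9.18 tcp [0.5023 0.2359 0.3053] grasp [0.5026 0.2361 0.1463] appr [ 0.002   0.0007 -1.    ] jawyaw 1.7749 F [-0.3047  0.6585  0.3611] open 0.0385
q [ 0.301   0.492   1.5815  0.0001  1.0659 -1.4739]
```

View pics/s8.png

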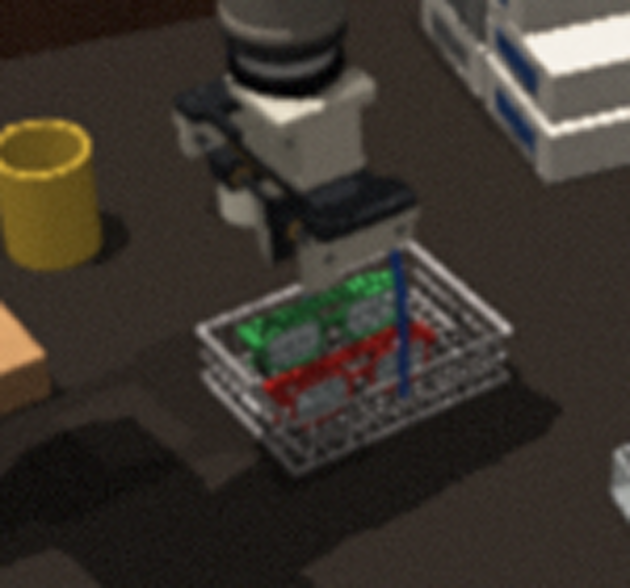

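View pics/w8.png

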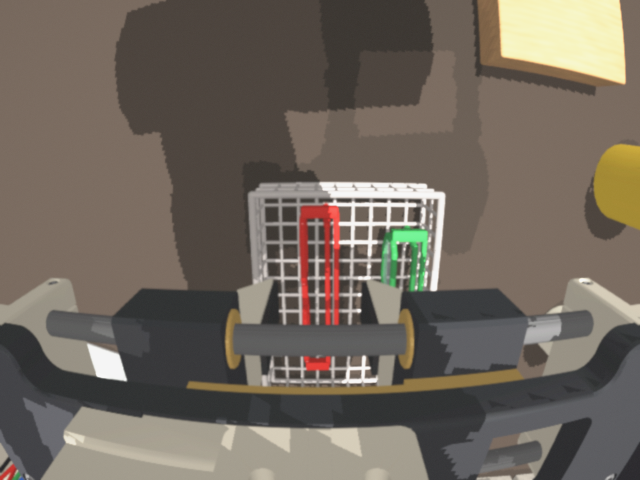

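Red now stands in the basket beside green, let go. The rows only turn about z, so I need to know what the arm does with poses at the edge of its reach, since the task calls for leaning the hand. I'll test that in free air.

```bash
python3 -m inch '0 0 40 0 0.42;0 0 40 0 0.42;0 -20 30 0 0.42;20 -35 0 0 0.42;20 -35 0 0 0.42;20 -35 0 0 0.42;30 -20 0 0 0.42;0 0 0 0 0.42'; python3 st.py;  python3 -m inch '40 0 0 0 0.42;40 0 0 0 0.42;40 0 0 0 0.42;40 0 0 0 0.42;40 0 0 0 0.42;0 0 0 0 0.42'; python3 st.py
```

```text
time: 9.85
tool_pos: [0.5957, 0.0864, 0.4118]
tool_rot: [-2.385, 1.569, -2.186]
contact_force: [-1.1, -0.5, -0.8]
opening: 0.0384
t 9.85 tcp [0.5957 0.0864 0.4118] grasp [0.5955 0.0861 0.2528] appr [-0.0012 -0.0016 -1.    ] jawyaw 1.7698 F [-1.076  -0.4549 -0.8315] open 0.0384
q [ 0.0171  0.4807  1.2871 -0.0016  1.3751 -1.7523]
time: 10.35
tool_pos: [0.7845, 0.0907, 0.4061]
tool_rot: [2.93, 1.566, 3.133]
contact_force: [-1.5, -0.8, -3.0]
opening: 0.0383
t 10.35 tcp [0.7845 0.0907 0.4061] grasp [0.7837 0.0907 0.2471] appr [-0.0052  0.     -1.    ] jawyaw 1.7741 F [-1.4981 -0.7866 -3.0222] open 0.0383
q [ 0.0182  0.9268  0.4715  0.0001  1.7486 -1.7559]
```

```bash
python3 -m inch '15 0 0 0 0.42;15 0 0 0 0.42;15 0 0 0 0.42;0 0 0 0 0.42;0 0 0 0 0.42;0 0 0 0 0.42'; python3 st.py;  python3 -m inch '40 0 0 0 0.42;40 0 0 0 0.42;0 0 0 0 0.42;0 0 0 0 0.42;0 0 0 0 0.42;0 0 0 0 0.42'; python3 st.py
```

```text
time: 10.85
tool_pos: [0.8207, 0.0909, 0.415]
tool_rot: [-0.125, 1.564, 0.079]
contact_force: [-0.4, -0.0, 0.5]
opening: 0.0383
t 10.85 tcp [0.8207 0.0909 0.415 ] grasp [0.8217 0.091  0.256 ] appr [ 0.0066  0.0005 -1.    ] jawyaw 1.7752 F [-0.3805 -0.0474  0.4597] open 0.0383
q [ 0.0176  1.118   0.0373  0.0004  1.9797 -1.7574]
time: 11.35
tool_pos: [0.8361, 0.0844, 0.3947]
tool_rot: [-0.105, 1.517, 0.1]
contact_force: [-0.4, 0.8, -0.3]
opening: 0.0389
t 11.35 tcp [0.8361 0.0844 0.3947] grasp [0.8446 0.0852 0.236 ] appr [ 0.0537  0.0054 -0.9985] jawyaw 1.7751 F [-0.3936  0.7789 -0.2667] open 0.0389
q [ 0.0087  1.1433  0.0361  0.0052  1.9085 -1.7647]
```

```bash
python3 -m inch '-40 0 10 0 0.42;0 0 0 0 0.42;0 0 0 0 0.42'; python3 st.py;  python3 -m inch '-40 0 10 0 0.42;-20 0 0 0 0.42;0 0 0 0 0.42'; python3 st.py
```

```text
time: 11.6
tool_pos: [0.8231, 0.0844, 0.3992]
tool_rot: [-0.096, 1.521, 0.108]
contact_force: [0.4, 0.3, 0.4]
opening: 0.0386
t 11.6 tcp [0.8231 0.0844 0.3992] grasp [0.831  0.0853 0.2404] appr [ 0.0498  0.0054 -0.9987] jawyaw 1.7752 F [0.4169 0.3014 0.4468] open 0.0386
q [ 0.0089  1.0542  0.2208  0.0051  1.8167 -1.7651]
time: 11.85
tool_pos: [0.7805, 0.0846, 0.4069]
tool_rot: [-0.095, 1.521, 0.11]
contact_force: [0.6, 0.3, -0.5]
opening: 0.0384
t 11.85 tcp [0.7805 0.0846 0.4069] grasp [0.7883 0.0855 0.2481] appr [ 0.0494  0.0055 -0.9988] jawyaw 1.7754 F [ 0.5947  0.2532 -0.5499] open 0.0384
q [ 0.0096  0.8855  0.5543  0.005   1.6524 -1.7653]
```

Useful result: a push past the reach leans the hand outward, and the lean stays afterwards. I'll fit the arm's geometry from the logged poses to find a better joint limit to lean against than the straight elbow.

```bash
cat > kin.py <<'E'
import numpy as np
from scipy.optimize import least_squares
D=[([1.05,.3427,1.525,0,1.2754],[.1921,.4884,.4041]),([-.1609,.2036,1.8571,0,1.0808],[.4223,.0086,.3589]),([-.1646,.4911,2.0438,0,.6038],[.4242,.007,.1908]),
([.294,.5555,1.6352,0,.9522],[.5031,.2321,.2545]),([.301,.6447,1.6779,0,.819],[.5024,.236,.1942]),([.0182,.9268,.4715,0,1.7486],[.7845,.0907,.4061]),
([.0176,1.118,.0373,0,1.9797],[.8207,.0909,.415]),([.0096,.8855,.5543,.005,1.6524],[.7805,.0846,.4069]),([.0087,1.1433,.0361,0.005,1.9085],[.8361,.0844,.3947])]
def fk(q,p):
    h,a,b,c,lat=p[:5]
    A=q[1];B=A+q[2];C=B+q[4]
    r=a*np.sin(A)+b*np.sin(B)+c*np.sin(C); z=h+a*np.cos(A)+b*np.cos(B)+c*np.cos(C)
    return np.array([r*np.cos(q[0])-lat*np.sin(q[0]),r*np.sin(q[0])+lat*np.cos(q[0]),z])
s=least_squares(lambda p:np.concatenate([fk(q,p)-np.array(x) for q,x in D]),[.3,.4,.4,.1,.07])
p=s.x
if __name__=="__main__":
    print(p,np.abs(s.fun).max())
    for q2,q3 in [(-.2,.7),(-.4,.9),(0,.5),(-.6,1.1),(-.7,1.2),(.2,.3)]:
        q=[0,q2,q3,0,np.pi-q2-q3];print(q2,q3,q[4],fk(q,p))
E
python3 kin.py
```

```text
[0.65563158 0.50750407 0.36532329 0.61682926 0.07653421] 0.03167805564524456
-0.2 0.7 2.641592653589793 [0.07431982 0.07653421 0.85679144]
-0.4 0.9 2.641592653589793 [-0.02248608  0.07653421  0.82684587]
0 0.5 2.641592653589793 [0.17514532 0.07653421 0.86690774]
-0.6 1.1 2.641592653589793 [-0.11141304  0.07653421  0.77826485]
-0.7 1.2 2.641592653589793 [-0.15179778  0.07653421  0.74756419]
0.2 0.3 2.641592653589793 [0.27597081 0.07653421 0.85679144]
```

```bash
cat > kin2.py <<'E'
import numpy as np
from kin import D
from scipy.optimize import least_squares
def fk(q,p):
    h,a,b,c,lat,r0,e=p
    A=q[1];B=A+q[2];C=B+q[4]
    r=r0+a*np.sin(A)+b*np.sin(B)+e*np.cos(B)+c*np.sin(C); z=h+a*np.cos(A)+b*np.cos(B)-e*np.sin(B)+c*np.cos(C)
    return np.array([r*np.cos(q[0])-lat*np.sin(q[0]),r*np.sin(q[0])+lat*np.cos(q[0]),z])
res=least_squares(lambda p:np.concatenate([np.concatenate([fk(q,p)-np.array(x) for q,x in D]),[.02*(p[3]-.1)]]),[.3,.4,.4,.1,.07,0,0])
p=res.x
if __name__=="__main__":
    print(p,np.abs(res.fun).max()); print(res.fun.reshape(-1)[:27].reshape(-1,3).round(4))
    for q2,q3 in [(-.2,.7),(-.4,.9),(0,.5),(-.6,1.1),(-.7,1.2),(.2,.3)]:
        q=[0,q2,q3,0,np.pi-q2-q3];print(q2,q3,q[4],fk(q,p))
E
python3 kin2.py
```

```text
[ 2.18019801e-01  5.06376415e-01  3.79714034e-01  1.35278479e-01
  7.65342081e-02 -1.38057274e-04  4.65221600e-02] 0.0007055695853576688
[[-0.0001  0.0001 -0.    ]
 [ 0.      0.0004  0.    ]
 [ 0.      0.0001 -0.    ]
 [-0.0001  0.0002  0.    ]
 [-0.      0.0001 -0.    ]
 [ 0.0001  0.0001  0.    ]
 [ 0.0001  0.0001 -0.    ]
 [-0.0001 -0.0006 -0.    ]
 [-0.0001 -0.0006  0.    ]]
-0.2 0.7 2.641592653589793 [0.12213212 0.07653421 0.88995042]
-0.4 0.9 2.641592653589793 [0.02554132 0.07653421 0.86007139]
0 0.5 2.641592653589793 [0.22273358 0.07653421 0.90004424]
-0.6 1.1 2.641592653589793 [-0.06318805  0.07653421  0.81159831]
-0.7 1.2 2.641592653589793 [-0.10348306  0.07653421  0.78096587]
0.2 0.3 2.641592653589793 [0.32333505 0.07653421 0.88995042]
```

Run:
```python
from h import *
np.set_printoptions(precision=0,suppress=True)
ds=cam("side")
img=cv2.imread("pics/s8.png")
T=np.array([.5023,.2359,.3053]);ja=1.775
j=np.array([np.cos(ja),np.sin(ja),0]);b=np.array([np.sin(ja),-np.cos(ja),0])
def px(s,jj,bb):
    q=T+[0,0,-.159+s/1000]+j*jj/1000+b*bb/1000
    return (proj(ds,q)-[220,130])*4.2
def box(s0,s1,jw,bw,col):
    c={}
    for s in (s0,s1):
        pts=np.array([px(s,x*jw,y*bw) for x,y in ((1,1),(1,-1),(-1,-1),(-1,1))]).astype(int)
        cv2.polylines(img,[pts],True,col,1)
box(47,80,95,37.5,(0,255,255)); box(80,130,40,37.5,(255,0,255)); box(159,200,45,45,(255,255,0))
cv2.imwrite("pics/s8b.png",img)
```

```text
(no output)
```

View pics/s8b.png

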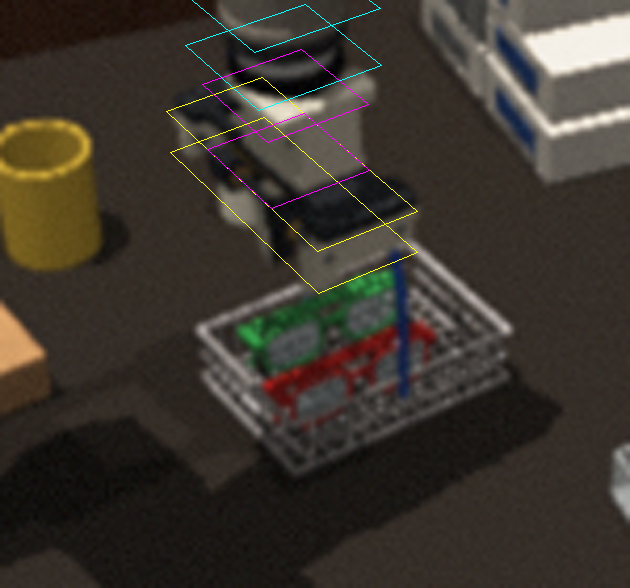

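```bash
cat > clr.py <<'E'
import numpy as np
def pts():
    P=[]
    def box(s0,s1,j,b):
        for s in np.linspace(s0,s1,9):
            for jj in np.linspace(-j,j,13):
                for bb in np.linspace(-b,b,13):
                    P.append((s,jj,bb))
    box(47,88,95,37.5);box(88,140,38,37.5)
    for s in np.linspace(140,300,30):
        for a in np.linspace(0,2*np.pi,40): P.append((s,42*np.cos(a),42*np.sin(a)))
    for s in np.linspace(-19,47,15):   # fingers closed on bar
        for jj in (-24,-14,14,24):
            for bb in (-11,0,11): P.append((s,jj,bb))
    return np.array(P,float)
PT=pts()
def clear(mid,psi,d,th,side=0.0):
    # scale frame (x,y), mid: bar mid; psi: bar dir = (sin psi, cos psi) ; hand at mid + d*bardir (d signed)
    u=np.array([np.sin(psi),np.cos(psi),0]); l=np.array([np.cos(psi),-np.sin(psi),0]) # lean/fingers point dir
    z=np.array([0,0,1.])
    ap=np.cos(th)*(-z)+np.sin(th)*l; j=np.cos(th)*l+np.sin(th)*z
    # side lean: fingers toward -u*side
    ap2=ap-side*u; ap2/=np.linalg.norm(ap2); bb=u-np.dot(u,ap2)*ap2; bb/=np.linalg.norm(bb); jj=np.cross(ap2,bb); jj*=np.sign(jj@j)
    g=np.array(mid)+d*u
    X=g-np.outer(PT[:,0],ap2)+np.outer(PT[:,1],jj)+np.outer(PT[:,2],bb)
    rr=np.hypot(X[:,1],X[:,2]-477)-77; dx=np.abs(X[:,0])-27
    hous=np.where((rr>0)&(dx>0),np.hypot(rr,dx),np.maximum(rr,dx))
    m=X[:,2]>310-25
    rod=np.hypot(X[:,0],X[:,1])-3; rod=np.where(m,rod,1e3)
    back=np.hypot(X[:,0]-14*(X[:,2]<300),X[:,1])-3; back=np.where((X[:,2]>235)&(X[:,2]<310),back,1e3)
    return hous.min(),rod.min(),back.min()
if __name__=="__main__":
    for psi in (.0,.3,.5):
      for d in (-45,-50):
        for th in (.3,.4,.5,.6):
          for sd in (.05,):
            # hand at -u: side lean fingers toward -u => body toward +u
            r=np.array([clear((x,0,242+h),psi,d,th,sd) for x,h in ((-60,40),(-30,40),(-10,40),(0,40),(0,20),(0,-20))])
            print(psi,d,th,r.min(0).round(1), r[3].round(1))
E
python3 clr.py
```

```text
0.0 -45 0.3 [-23.   -1.6   1.7] [-23.   -1.6  30.5]
0.0 -45 0.4 [-11.9   0.    0.7] [-11.9   0.   30.1]
0.0 -45 0.5 [-3.5  0.2  1.6] [-3.5  0.2 29.9]
0.0 -45 0.6 [-6.6  0.2  1. ] [ 2.   1.  29.9]
0.0 -50 0.3 [-22.5   3.2   6.6] [-22.5   3.2  35.4]
0.0 -50 0.4 [-11.6   4.9   5.7] [-11.6   4.9  35.1]
0.0 -50 0.5 [-3.5  5.2  6.5] [-3.5  5.2 34.9]
0.0 -50 0.6 [-6.2  5.2  5.9] [ 2.1  5.9 34.9]
0.3 -45 0.3 [-22.6  -1.6   2.5] [-22.6  -1.6  30.5]
0.3 -45 0.4 [-11.8   0.    0.7] [-11.8   0.   30.1]
0.3 -45 0.5 [-4.   0.2  5.6] [-4.   0.2 29.9]
0.3 -45 0.6 [-5.6  1.   1. ] [-3.3  1.  29.9]
0.3 -50 0.3 [-21.1   3.2   7.4] [-21.1   3.2  35.4]
0.3 -50 0.4 [-11.9   4.9   5.7] [-11.9   4.9  35.1]
0.3 -50 0.5 [-2.7  5.2  8.9] [-2.7  5.2 34.9]
0.3 -50 0.6 [-4.7  5.9  5.9] [-2.9  5.9 34.9]
0.5 -45 0.3 [-22.8  -1.6   2.5] [-22.8  -1.6  30.5]
0.5 -45 0.4 [-12.4   0.    0.7] [-12.4   0.   30.1]
0.5 -45 0.5 [-3.5  0.2  5.7] [-3.5  0.2 29.9]
0.5 -45 0.6 [-4.6  1.   1. ] [-3.4  1.  29.9]
0.5 -50 0.3 [-20.4   3.2   7.4] [-20.4   3.2  35.4]
0.5 -50 0.4 [-11.9   4.9   5.7] [-11.9   4.9  35.1]
0.5 -50 0.5 [-3.3  5.2  8.9] [-3.3  5.2 34.9]
0.5 -50 0.6 [-3.4  5.9  5.9] [-3.4  5.9 34.9]
```

```bash
cat >> clr.py <<'E'
    print()
    P0=PT.copy()
    for off in (8,12):
      PT[:,0]=P0[:,0]-off
      for psi in (.0,.5):
        for th in (.4,.45,.5,.55,.6):
          for d in (-48,):
            r=np.array([clear((x,0,242+h),psi,d,th,.05) for x,h in ((-60,38),(-30,38),(-10,38),(0,38),(0,20),(0,-20))])
            print(off,psi,d,th,r.min(0).round(1), r[3].round(1))
E
python3 clr.py | tail -20
```

```text
8 0.0 -48 0.4 [-11.8   2.9   3.7] [-11.8   2.9  27.3]
8 0.0 -48 0.45 [-7.5  3.6  3.6] [-7.5  3.6 28.6]
8 0.0 -48 0.5 [-1.2  3.9  4.6] [-1.2  4.6 29.8]
8 0.0 -48 0.55 [1.8 3.6 4.2] [ 1.8  3.6 31. ]
8 0.0 -48 0.6 [2.2 3.8 4.1] [ 7.7  4.1 32.1]
8 0.5 -48 0.4 [-11.4   2.9   3.7] [-11.4   2.9  27.3]
8 0.5 -48 0.45 [-7.5  3.6  3.6] [-7.5  3.6 28.6]
8 0.5 -48 0.5 [-2.3  4.6  4.7] [-2.3  4.6 29.8]
8 0.5 -48 0.55 [1.1 3.6 4.2] [ 1.1  3.6 31. ]
8 0.5 -48 0.6 [5.  4.1 4.1] [ 5.   4.1 32.1]
12 0.0 -48 0.4 [-11.4   2.9   3.8] [-11.4   2.9  25.8]
12 0.0 -48 0.45 [-6.5  3.5  4. ] [-6.5  3.5 13.9]
12 0.0 -48 0.5 [-2.9  4.1  4.1] [-2.9  4.1 15.1]
12 0.0 -48 0.55 [3.1 3.9 4. ] [ 3.1  4.  16.4]
12 0.0 -48 0.6 [5.5 3.8 4. ] [ 7.7  4.  17.6]
12 0.5 -48 0.4 [-10.7   2.9   3.8] [-10.7   2.9  25.8]
12 0.5 -48 0.45 [-7.   3.5  4. ] [-7.   3.5 13.9]
12 0.5 -48 0.5 [-2.7  4.1  4.1] [-2.7  4.1 15.1]
12 0.5 -48 0.55 [1.5 4.  4. ] [ 1.5  4.  16.4]
12 0.5 -48 0.6 [6.9 4.  4. ] [ 6.9  4.  17.6]
```

```bash
cat > c2.py <<'E'
from clr import *
import clr
P0=PT.copy()
for off in (8,):
  clr.PT[:,0]=P0[:,0]-off
  for d in (48,):
   for psi in (-.3,.0,.25,.5):
    for th in (.5,.55,.6,.65,.7):
        r=np.array([clear((x,0,242+h),psi,d,th,.05) for x,h in ((-60,38),(-30,38),(-10,38),(0,38),(0,20),(0,-20))])
        print(off,psi,d,th,r.min(0).round(1), r[3].round(1))
E
python3 c2.py
```

```text
8 -0.3 48 0.5 [ 1.3 10.3 10.7] [ 1.3 10.3 32.7]
8 -0.3 48 0.55 [ 4.6 10.  11.4] [ 5. 10. 34.]
8 -0.3 48 0.6 [ 2.4  9.8 10.9] [ 2.4  9.8 34.9]
8 -0.3 48 0.65 [ 0.5  9.5 11. ] [ 0.5  9.5 34.8]
8 -0.3 48 0.7 [-1.1  9.7 12.2] [-1.1  9.7 34.8]
8 0.0 48 0.5 [-2.3  9.6 10.3] [-2.3 10.3 32.7]
8 0.0 48 0.55 [ 2.   9.5 10. ] [ 3.6 10.  33.6]
8 0.0 48 0.6 [0.2 9.5 9.7] [ 5.2  9.8 33.6]
8 0.0 48 0.65 [-1.2  9.5  9.5] [-0.9  9.5 33.6]
8 0.0 48 0.7 [-2.3  9.5 10.1] [-2.3  9.7 33.5]
8 0.25 48 0.5 [-4.8 -1.   6.9] [-4.8 10.3 30.2]
8 0.25 48 0.55 [-0.2 -0.6  6.5] [-0.2 10.  30.2]
8 0.25 48 0.6 [-0.9  0.6  6.3] [ 5.4  9.8 30.2]
8 0.25 48 0.65 [-2.2  2.8  6. ] [ 1.9  9.5 30.2]
8 0.25 48 0.7 [-3.2  2.7  6.7] [-3.2  9.7 30. ]
8 0.5 48 0.5 [-8.6 -2.1  3.8] [-8.6 10.3 27.1]
8 0.5 48 0.55 [-3.9 -1.9  3.5] [-3.9 10.  27.1]
8 0.5 48 0.6 [-1.1 -1.6  3.1] [ 0.7  9.8 27.1]
8 0.5 48 0.65 [-2.6 -2.8  2.8] [ 2.9  9.5 26.9]
8 0.5 48 0.7 [-3.7 -2.6  3.2] [-2.5  9.7 26.6]
```

```bash
python3 -m inch '-20 0 30 -0.116 0.42;-25 0 30 -0.116 0.42;-30 0 28 -0.116 0.42;-33 0 24 -0.116 0.42;-33 0 24 -0.116 0.42;-33 0 24 -0.116 0.42;-33 0 24 -0.116 0.42;-33 0 24 -0.116 0.42'; python3 st.py; python3 -m inch '-33 0 24 -0.116 0.42;-33 0 24 -0.116 0.42;-33 0 24 -0.116 0.42;-33 0 24 -0.116 0.42;-33 0 24 -0.116 0.42;-33 0 24 -0.116 0.42;-33 0 20 -0.116 0.42;-33 0 20 -0.116 0.42'; python3 st.py
```

```text
time: 12.57
tool_pos: [0.5418, 0.0841, 0.6184]
tool_rot: [0.029, 1.513, -0.701]
contact_force: [0.6, -0.7, 0.2]
opening: 0.0384
t 12.57 tcp [0.5418 0.0841 0.6184] grasp [0.5488 0.0782 0.4596] appr [ 0.0438 -0.037  -0.9984] jawyaw 0.8409 F [ 0.5836 -0.7     0.1665] open 0.0384
q [ 0.0239  0.3199  0.9853 -0.039   1.7933 -0.8263]
time: 13.23
tool_pos: [0.2756, 0.084, 0.802]
tool_rot: [0.116, 1.522, -1.542]
contact_force: [0.7, 0.1, 0.9]
opening: 0.038
t 13.23 tcp [0.2756 0.084  0.802 ] grasp [0.2758 0.0762 0.6431] appr [ 0.0014 -0.0491 -0.9988] jawyaw -0.0872 F [0.6759 0.138  0.869 ] open 0.038
q [ 0.0521 -0.0735  0.9281 -0.0651  2.2871  0.0966]
```

```bash
python3 -m inch '-33 0 15 0 0.42;-33 0 15 0 0.42;-33 0 15 0 0.42;-25 0 20 0 0.42;0 0 0 0 0.42'; python3 st.py; python3 -m inch '0 0 25 0 0.42;0 0 35 0 0.42;0 0 0 0 0.42;0 0 0 0 0.42'; python3 st.py
```

```text
time: 13.65
tool_pos: [0.1456, 0.0835, 0.8686]
tool_rot: [0.319, 1.522, -1.333]
contact_force: [-0.4, 0.2, 0.8]
opening: 0.0388
t 13.65 tcp [0.1456 0.0835 0.8686] grasp [0.1474 0.076  0.7098] appr [ 0.0115 -0.0475 -0.9988] jawyaw -0.0806 F [-0.361   0.2052  0.8255] open 0.0388
q [ 0.0931 -0.196   0.7877 -0.0856  2.5412  0.1032]
time: 13.98
tool_pos: [0.1541, 0.0838, 0.9023]
tool_rot: [0.279, 1.52, -1.373]
contact_force: [-0.3, 0.6, 0.1]
opening: 0.0385
t 13.98 tcp [0.1541 0.0838 0.9023] grasp [0.1557 0.0759 0.7435] appr [ 0.0099 -0.0496 -0.9987] jawyaw -0.0809 F [-0.3417  0.5628  0.1153] open 0.0385
q [ 0.0914 -0.1086  0.5845 -0.1085  2.658   0.0764]
```

Joint 5 is now at its 2.66 limit. Next I'll push upward to build up lean.

```bash
python3 -m inch '0 0 40 0 0.42;0 0 40 0 0.42;0 0 40 0 0.42;0 0 0 0 0.42'; python3 st.py; python3 -m inch '-20 0 40 0 0.42;-20 0 40 0 0.42;-20 0 40 0 0.42;0 0 0 0 0.42'; python3 st.py
```

```text
time: 14.32
tool_pos: [0.1537, 0.0819, 0.9166]
tool_rot: [1.004, 1.481, -0.646]
contact_force: [-0.2, 0.1, -0.3]
opening: 0.039
t 14.32 tcp [0.1537 0.0819 0.9166] grasp [0.1651 0.0733 0.7582] appr [ 0.0715 -0.0539 -0.996 ] jawyaw -0.0777 F [-0.1896  0.0629 -0.3193] open 0.039
q [ 0.0883 -0.0872  0.5008 -0.1293  2.658   0.0512]
time: 14.65
tool_pos: [0.0971, 0.0817, 0.9251]
tool_rot: [1.258, 1.418, -0.39]
contact_force: [-0.7, -0.2, -0.1]
opening: 0.0389
t 14.65 tcp [0.0971 0.0817 0.9251] grasp [0.1195 0.0725 0.768 ] appr [ 0.1408 -0.0579 -0.9883] jawyaw -0.0736 F [-0.662  -0.1964 -0.1225] open 0.0389
q [ 0.159  -0.163   0.5099 -0.1717  2.658   0.0786]
```

```bash
python3 -m inch '0 -1 41 0 0.42;0 -1 41 0 0.42;0 -1 41 0 0.42;0 -1 41 0 0.42;0 -1 41 0 0.42;0 0 41 0 0.42;0 0 41 0 0.42;0 0 0 0 0.42'; python3 st.py
```

```text
time: 15.32
tool_pos: [0.1071, 0.0782, 0.9565]
tool_rot: [1.377, 1.274, -0.268]
contact_force: [-1.7, 0.3, -0.3]
opening: 0.0389
t 15.32 tcp [0.1071 0.0782 0.9565] grasp [0.1519 0.0659 0.8045] appr [ 0.2816 -0.0774 -0.9564] jawyaw -0.0654 F [-1.6854  0.2597 -0.3228] open 0.0389
q [ 0.1693 -0.0771  0.2762 -0.2692  2.6576 -0.0131]
```

```bash
python3 -m inch '-10 0 0 -0.12 0.42;-10 0 0 -0.12 0.42;-5 0 41 0 0.42;-5 0 41 0 0.42;-5 0 41 0 0.42;0 0 0 0 0.42'
cat >> st.py <<'E'
a=M[:,0];j=M[:,1];print("lean",np.arccos(-a[2]).round(3),"az",np.arctan2(a[1],a[0]).round(3),"toolz vertical comp",M[2,2].round(3))
E
python3 st.py
```

```text
time: 15.82
tool_pos: [0.0751, 0.0698, 0.9644]
tool_rot: [1.431, 1.206, -0.45]
contact_force: [-0.6, -0.0, -0.2]
opening: 0.0386
t 15.82 tcp [0.0751 0.0698 0.9644] grasp [0.1262 0.0451 0.8159] appr [ 0.3214 -0.1554 -0.9341] jawyaw -0.3014 F [-0.619  -0.0392 -0.1782] open 0.0386
q [ 0.3377 -0.0885  0.2405 -0.5753  2.6577  0.0936]
lean 0.365 az -0.45 toolz vertical comp 0.05
```

```bash
python3 -m inch '20 3 -5 0.12 0.42;20 3 -5 0.12 0.42;20 1 -10 0.05 0.42;0 0 0 0 0.42'; python3 st.py
```

```text
time: 16.15
tool_pos: [0.1404, 0.0772, 0.9421]
tool_rot: [1.421, 1.217, -0.179]
contact_force: [1.4, -1.0, -0.1]
opening: 0.0386
t 16.15 tcp [0.1404 0.0772 0.9421] grasp [0.1947 0.0674 0.793 ] appr [ 0.3413 -0.0617 -0.9379] jawyaw -0.0195 F [ 1.3611 -0.9849 -0.0622] open 0.0386
q [ 0.0979 -0.116   0.4232 -0.1563  2.4867 -0.0136]
lean 0.354 az -0.179 toolz vertical comp 0.052
```

```bash
python3 -m inch '-10 -9 -5 0 0.42;-20 0 -3 0 0.42;-30 0 -3 0 0.42;0 0 0 0 0.42'; python3 st.py
```

```text
time: 16.48
tool_pos: [0.0681, 0.0679, 0.9342]
tool_rot: [1.43, 1.202, -0.173]
contact_force: [-1.4, 0.4, -0.5]
opening: 0.0386
t 16.48 tcp [0.0681 0.0679 0.9342] grasp [0.1245 0.058  0.7859] appr [ 0.3551 -0.0621 -0.9328] jawyaw -0.0226 F [-1.4391  0.3896 -0.4884] open 0.0386
q [ 0.0101 -0.2581  0.5343 -0.1098  2.4993 -0.0574]
lean 0.369 az -0.173 toolz vertical comp 0.05
```

```bash
python3 -m inch '-30 0 -3 0 0.42;-30 0 -5 0 0.42;-25 0 -5 0 0.42;0 0 0 0 0.42'; python3 st.py;  python3 -m inch '0 0 35 0 0.42;0 0 41 0 0.42;0 0 41 0 0.42;0 0 41 0 0.42;0 0 41 0 0.42;0 0 0 0 0.42'; python3 st.py
```

```text
time: 16.82
tool_pos: [-0.0173, 0.068, 0.9206]
tool_rot: [1.431, 1.2, -0.171]
contact_force: [-1.4, -0.1, 1.0]
opening: 0.0384
t 16.82 tcp [-0.0173  0.068   0.9206] grasp [0.0395 0.0582 0.7724] appr [ 0.3568 -0.0617 -0.9322] jawyaw -0.0212 F [-1.3598 -0.0523  0.9771] open 0.0384
q [-0.0035 -0.3938  0.6096 -0.1099  2.5573 -0.0752]
lean 0.37 az -0.171 toolz vertical comp 0.051
time: 17.32
tool_pos: [0.021, 0.0532, 0.9794]
tool_rot: [1.394, 1.106, -0.191]
contact_force: [0.9, 0.4, 0.0]
opening: 0.0385
t 17.32 tcp [0.021  0.0532 0.9794] grasp [0.091  0.0397 0.8372] appr [ 0.4402 -0.0849 -0.8939] jawyaw 0.007 F [0.9276 0.3698 0.0422] open 0.0385
q [ 0.6485 -0.1007  0.1304 -0.7968  2.6564 -0.1296]
lean 0.465 az -0.191 toolz vertical comp 0.079
```

```bash
cat > c3.py <<'E'
from clr import *
import clr
P0=PT.copy()
for off in (5,10):
  clr.PT[:,0]=P0[:,0]-off
  for d in (43,):
   for psi in (-.4,-.2,.0):
    for th in (.46,.5,.54,.58):
        r=np.array([clear((x,0,242+h),psi,d,th,.08) for x,h in ((-60,38),(-30,38),(-10,38),(0,38),(0,20),(0,-20))])
        print(off,psi,d,th,r.min(0).round(1), r[3].round(1))
E
python3 c3.py
```

```text
5 -0.4 43 0.46 [-2.4  7.3  7.6] [-2.4  7.3 30.7]
5 -0.4 43 0.5 [0.2 6.9 8.8] [ 0.2  6.9 30.6]
5 -0.4 43 0.54 [2.  6.5 8.9] [ 3.3  6.5 30.6]
5 -0.4 43 0.58 [0.  6.2 8.1] [ 0.   6.2 30.5]
5 -0.2 43 0.46 [-3.1  7.3  7.6] [-3.1  7.3 30.7]
5 -0.2 43 0.5 [-1.2  6.9  8.8] [-1.2  6.9 30.6]
5 -0.2 43 0.54 [0.1 6.5 8.9] [ 3.5  6.5 30.6]
5 -0.2 43 0.58 [-1.5  6.2  8.1] [ 1.6  6.2 30.5]
5 0.0 43 0.46 [-5.7  6.1  7.4] [-5.7  7.3 28.2]
5 0.0 43 0.5 [-1.1  6.2  6.9] [-1.1  6.9 28.2]
5 0.0 43 0.54 [-1.4  6.1  6.4] [ 1.3  6.5 28.3]
5 0.0 43 0.58 [-2.8  6.1  6. ] [ 5.5  6.2 28.3]
10 -0.4 43 0.46 [-3.6  6.3  6.3] [-3.6  6.3 30. ]
10 -0.4 43 0.5 [0.9 6.9 7. ] [ 0.9  6.9 30.6]
10 -0.4 43 0.54 [4.1 6.5 8. ] [ 4.1  6.5 30.6]
10 -0.4 43 0.58 [4.2 6.2 8.1] [ 4.3  6.2 30.5]
10 -0.2 43 0.46 [-3.2  6.3  6.3] [-3.2  6.3 30. ]
10 -0.2 43 0.5 [-0.5  6.9  7. ] [-0.5  6.9 30.6]
10 -0.2 43 0.54 [4.  6.5 8. ] [ 4.   6.5 30.6]
10 -0.2 43 0.58 [2.6 6.2 8.1] [ 5.8  6.2 30.5]
10 0.0 43 0.46 [-5.3  5.6  6.2] [-5.3  6.3 28.2]
10 0.0 43 0.5 [-1.7  5.7  6.9] [-1.7  6.9 28.2]
10 0.0 43 0.54 [1.9 5.6 6.4] [ 1.9  6.5 28.3]
10 0.0 43 0.58 [1.3 5.6 6. ] [ 6.6  6.2 28.3]
```

```bash
python3 -m inch '30 5 -25 0 0.42;35 5 -20 0 0.42;10 0 0 0 0.42;0 0 0 0 0.42'; python3 st.py
```

```text
time: 17.65
tool_pos: [0.0526, 0.0592, 0.9675]
tool_rot: [1.327, 1.099, -0.267]
contact_force: [-0.1, 0.3, -0.7]
opening: 0.0388
t 17.65 tcp [0.0526 0.0592 0.9675] grasp [0.1223 0.0401 0.8259] appr [ 0.4385 -0.1199 -0.8907] jawyaw 0.0051 F [-0.1073  0.2683 -0.7488] open 0.0388
q [ 0.1634 -0.1767  0.2996 -0.3502  2.556  -0.1509]
lean 0.472 az -0.267 toolz vertical comp 0.11
```

```bash
python3 -m inch '30 0 -15 0 0.42;0 0 0 0 0.42'; python3 st.py
```

```text
time: 17.82
tool_pos: [0.0703, 0.0594, 0.9589]
tool_rot: [1.317, 1.098, -0.273]
contact_force: [1.0, 0.1, -0.0]
opening: 0.0387
t 17.82 tcp [0.0703 0.0594 0.9589] grasp [0.14   0.0399 0.8173] appr [ 0.4383 -0.1228 -0.8904] jawyaw 0.0102 F [ 1.0077  0.094  -0.0421] open 0.0387
q [ 0.0215 -0.2052  0.3852 -0.2212  2.4949 -0.1673]
lean 0.473 az -0.273 toolz vertical comp 0.114
```

```bash
python3 -m inch '0 0 30 0 0.42;0 0 41 0 0.42;0 0 41 0 0.42;0 0 41 0 0.42;0 0 41 0 0.42;0 0 0 0 0.42'; python3 st.py
```

```text
time: 18.32
tool_pos: [0.059, 0.0591, 0.9886]
tool_rot: [1.291, 1.027, -0.291]
contact_force: [0.1, 0.0, 0.2]
opening: 0.0387
t 18.32 tcp [0.059  0.0591 0.9886] grasp [0.1378 0.0355 0.8525] appr [ 0.4957 -0.1484 -0.8557] jawyaw 0.0327 F [0.1175 0.0154 0.2293] open 0.0387
q [-0.1917 -0.0968  0.0361 -0.1104  2.658  -0.2924]
lean 0.544 az -0.291 toolz vertical comp 0.143
```

```bash
python3 -m inch '10 0 -8 0 0.42;12 0 -8 0 0.42;15 0 -8 0 0.42;20 0 -8 0 0.42;25 0 -10 0 0.42;30 0 -20 0 0.42;30 0 -30 0 0.42;25 0 -30 0 0.42'; python3 st.py
```

```text
time: 18.98
tool_pos: [0.1245, 0.0645, 0.9359]
tool_rot: [1.269, 1.054, -0.305]
contact_force: [-0.7, 1.1, 0.6]
opening: 0.0382
t 18.98 tcp [0.1245 0.0645 0.9359] grasp [0.1994 0.0409 0.7977] appr [ 0.4712 -0.1482 -0.8695] jawyaw 0.0395 F [-0.6644  1.0957  0.5571] open 0.0382
q [-1.3404 -0.3771  0.5653  0.803   2.5099 -0.5783]
lean 0.517 az -0.305 toolz vertical comp 0.147
```

```bash
cat > c4.py <<'E'
import clr
from clr import *
from h import R
P0=PT.copy()
# exact orientation: given measured rotation, rotate about world z so that jaw az = psi_l
def clearR(mid,M,d,bardir,off):
    ap,jj,bb=M[:,0],M[:,1],M[:,2]
    X=np.array(mid)+d*bardir-np.outer(P0[:,0]-off,ap)+np.outer(P0[:,1],jj)+np.outer(P0[:,2],bb)
    rr=np.hypot(X[:,1],X[:,2]-477)-77; dx=np.abs(X[:,0])-27
    hous=np.where((rr>0)&(dx>0),np.hypot(rr,dx),np.maximum(rr,dx))
    rod=np.where(X[:,2]>285,np.hypot(X[:,0],X[:,1])-3,1e3)
    back=np.where((X[:,2]>235)&(X[:,2]<310),np.hypot(X[:,0]-14*(X[:,2]<300),X[:,1])-3,1e3)
    return hous.min(),rod.min(),back.min()
if __name__=="__main__":
    from h import readout
    M0=R.from_euler('xyz',readout.observe()["tool_rot"]).as_matrix()
    ja=np.arctan2(M0[1,1],M0[0,1])
    for off in (5,10):
     for psi in (-.5,-.3,-.1,.1):
      for d in (38,44):
        M=R.from_euler('z',-psi-ja).as_matrix()@M0   # jaw az = -psi in scale frame
        u=np.array([np.sin(psi),np.cos(psi),0])
        r=np.array([clearR((x,0,242+h),M,d,u,off) for x,h in ((-60,38),(-30,38),(-10,38),(0,38),(0,20),(0,-20))])
        print(off,psi,d,r.min(0).round(1),r[3].round(1))
E
python3 c4.py
```

```text
5 -0.5 38 [ 2.1  6.4 10.9] [ 2.1  6.4 26.9]
5 -0.5 44 [ 3.9 12.  16.4] [ 3.9 12.  32.8]
5 -0.3 38 [ 1.1  6.4 10.5] [ 1.1  6.4 25.8]
5 -0.3 44 [ 2.9 12.  16.1] [ 2.9 12.  31.6]
5 -0.1 38 [-1.7  6.4  7.7] [-1.7  6.4 23. ]
5 -0.1 44 [-0.1 12.  13.4] [-0.1 12.  28.8]
5 0.1 38 [-3.1 -0.4  5.1] [-3.1  6.4 20.4]
5 0.1 44 [-3.2  5.2 10.8] [-3.2 12.  26.1]
10 -0.5 38 [1.  6.4 6.5] [ 1.   6.4 27.3]
10 -0.5 44 [ 3.8 11.6 11.6] [ 3.8 11.6 33.3]
10 -0.3 38 [1.5 6.4 6.5] [ 1.5  6.4 25.8]
10 -0.3 44 [ 2.6 11.6 11.6] [ 2.6 11.6 31.5]
10 -0.1 38 [-1.2  5.5  6.5] [-1.2  6.4 23. ]
10 -0.1 44 [-0.6 11.4 11.6] [-0.6 11.6 28.7]
10 0.1 38 [-3.4 -0.4  5.1] [-3.4  6.4 20.4]
10 0.1 44 [-3.   5.2 10.3] [-3.  11.6 26.1]
```

```bash
python3 -m inch '3 -15 -5 0 0.42;5 -25 -5 0 0.42;8 -35 -5 0 0.42;8 -35 -5 0 0.42;8 -35 -5 0 0.42;0 0 0 0 0.42'; python3 st.py
```

```text
time: 19.48
tool_pos: [0.1598, -0.0888, 0.9086]
tool_rot: [1.29, 1.062, -0.29]
contact_force: [-0.0, -0.6, -0.7]
opening: 0.0387
t 19.48 tcp [ 0.1598 -0.0888  0.9086] grasp [ 0.234  -0.111   0.7697] appr [ 0.4668 -0.1393 -0.8733] jawyaw 0.0287 F [-0.0045 -0.5969 -0.7   ] open 0.0387
q [-1.3439 -0.2487  0.7186  0.6068  2.3046 -0.8393]
lean 0.509 az -0.29 toolz vertical comp 0.135
```

```bash
python3 -m inch '20 5 -10 0 0.42;30 10 -15 0 0.42;35 10 -18 0 0.42;35 10 -18 0 0.42;35 10 -18 0 0.42;35 10 -18 0 0.42;30 10 -18 0 0.42;0 0 0 0 0.42'; python3 st.py
```

```text
time: 20.15
tool_pos: [0.328, -0.0349, 0.8196]
tool_rot: [1.292, 1.068, -0.283]
contact_force: [1.9, 0.5, -1.4]
opening: 0.0388
t 20.15 tcp [ 0.328  -0.0349  0.8196] grasp [ 0.4016 -0.0563  0.6803] appr [ 0.4629 -0.1348 -0.8761] jawyaw 0.033 F [ 1.9218  0.5172 -1.3672] open 0.0388
q [-0.3548 -0.1239  0.969   0.0353  1.7942 -0.3341]
lean 0.503 az -0.283 toolz vertical comp 0.133
```

```bash
sed -i 's/(-.5,-.3,-.1,.1)/(-.7,-.5,-.4,-.3)/; s/(38,44)/(40,44,48)/; s/(5,10)/(5,8,11)/' c4.py; python3 c4.py
```

```text
5 -0.7 40 [ 2.   7.7 11.2] [ 2.   7.7 29. ]
5 -0.7 44 [ 3.2 11.5 14.9] [ 3.2 11.5 33. ]
5 -0.7 48 [ 5.6 15.3 18.8] [ 5.6 15.3 37. ]
5 -0.5 40 [ 1.9  7.7 11.2] [ 1.9  7.7 29. ]
5 -0.5 44 [ 2.8 11.5 14.9] [ 2.8 11.5 33. ]
5 -0.5 48 [ 4.2 15.3 18.8] [ 4.2 15.3 37. ]
5 -0.4 40 [ 1.   7.7 11.2] [ 1.   7.7 29. ]
5 -0.4 44 [ 2.6 11.5 14.9] [ 2.6 11.5 33. ]
5 -0.4 48 [ 4.  15.3 18.8] [ 4.  15.3 37. ]
5 -0.3 40 [-0.1  7.7 11.2] [-0.1  7.7 28.1]
5 -0.3 44 [ 1.  11.5 14.9] [ 1.  11.5 31.9]
5 -0.3 48 [ 2.2 15.3 18.8] [ 2.2 15.3 35.8]
8 -0.7 40 [1.4 7.7 7.9] [ 1.4  7.7 28.8]
8 -0.7 44 [ 4.  11.3 11.3] [ 4.  11.3 32.7]
8 -0.7 48 [ 6.3 15.  15. ] [ 6.3 15.  36.7]
8 -0.5 40 [0.5 7.7 7.9] [ 0.5  7.7 28.8]
8 -0.5 44 [ 2.4 11.3 11.3] [ 2.4 11.3 32.7]
8 -0.5 48 [ 4.3 15.  15. ] [ 4.3 15.  36.7]
8 -0.4 40 [-0.4  7.7  7.9] [-0.4  7.7 28.8]
8 -0.4 44 [ 1.1 11.3 11.3] [ 1.1 11.3 32.7]
8 -0.4 48 [ 2.8 15.  15. ] [ 2.8 15.  36.7]
8 -0.3 40 [-0.1  7.7  7.9] [-0.1  7.7 28.1]
8 -0.3 44 [ 0.7 11.3 11.3] [ 0.7 11.3 31.9]
8 -0.3 48 [ 1.8 15.  15. ] [ 1.8 15.  35.7]
11 -0.7 40 [1.5 6.7 6.7] [ 1.5  6.7 28.9]
11 -0.7 44 [ 3.1 10.3 10.3] [ 3.1 10.3 32.4]
11 -0.7 48 [ 5.6 14.1 14.1] [ 5.6 14.1 33.9]
11 -0.5 40 [1.9 6.7 6.7] [ 1.9  6.7 28.9]
11 -0.5 44 [ 2.5 10.3 10.3] [ 2.5 10.3 32.4]
11 -0.5 48 [ 4.1 14.1 14.1] [ 4.1 14.1 33.9]
11 -0.4 40 [1.3 6.7 6.7] [ 1.3  6.7 28.9]
11 -0.4 44 [ 2.7 10.3 10.3] [ 2.7 10.3 32.4]
11 -0.4 48 [ 3.7 14.1 14.1] [ 3.7 14.1 33.9]
11 -0.3 40 [0.1 6.7 6.7] [ 0.1  6.7 28.1]
11 -0.3 44 [ 1.3 10.3 10.3] [ 1.3 10.3 31.9]
11 -0.3 48 [ 2.5 14.1 14.1] [ 2.5 14.1 33.9]
```

```bash
python3 -m inch '7 25 -28 0.04 0.42;7 25 -28 0.04 0.42;7 25 -28 0.04 0.42;7 25 -28 0.04 0.42;7 25 -28 0.012 0.42;7 25 -28 0 0.6;7 25 -28 0 0.8;7 25 -28 0 1'; python3 -m inch '7 25 -28 0 1;7 25 -28 0 1;7 25 -28 0 1;7 25 -28 0 1;5 25 -28 0 1;4 25 -20 0 1;0 0 0 0 1;0 0 0 0 1';python3 st.py
```

```text
time: 20.82
tool_pos: [0.3771, 0.1649, 0.6]
tool_rot: [1.287, 1.053, -0.12]
contact_force: [0.9, -1.0, -0.4]
opening: 0.0542
time: 21.48
tool_pos: [0.4142, 0.3146, 0.4395]
tool_rot: [1.284, 1.056, -0.121]
contact_force: [-0.6, 0.7, 0.6]
opening: 0.0917
t 21.48 tcp [0.4142 0.3146 0.4395] grasp [0.4919 0.3052 0.3011] appr [ 0.4887 -0.0593 -0.8705] jawyaw 0.2056 F [-0.6201  0.7149  0.6436] open 0.0917
q [ 0.589   0.2328  1.6305 -0.4161  0.9166  0.6183]
lean 0.515 az -0.121 toolz vertical comp 0.139
```

```bash
python3 -m inch '4 6 -35 0 1;2 2 -30 0 1;0 0 0 0 1;0 0 0 0 1';python3 st.py
python3 - <<'E'
from h import *
o=readout.observe()
d=cam("wrist");cv2.imwrite("pics/w9.png",d["color"][:,:,::-1])
u=np.array([-np.sin(.205),np.cos(.205),0]);m=np.array([.551,.2635,.152])
for t in (-.054,0,.045,.054): print(t,wpix(d,m+t*u,o["tool_pos"],o["tool_rot"]))
d=cam("side");crop(d["color"],220,110,150,140,4.2,"s9.png")
E
```

```text
time: 21.82
tool_pos: [0.421, 0.3201, 0.3764]
tool_rot: [1.29, 1.055, -0.12]
contact_force: [0.8, 0.7, -0.6]
opening: 0.0913
t 21.82 tcp [0.421  0.3201 0.3764] grasp [0.4989 0.3107 0.2381] appr [ 0.4898 -0.0592 -0.8698] jawyaw 0.1996 F [ 0.8213  0.6741 -0.5794] open 0.0913
q [ 0.5908  0.309   1.7113 -0.4784  0.7747  0.7174]
lean 0.516 az -0.12 toolz vertical comp 0.137
-0.054 [313.50003493 355.76770724]
0 [312.4969005  301.11664059]
0.045 [311.58512318 245.04360081]
0.054 [311.39934226 232.64044842]
```

View pics/w9.png

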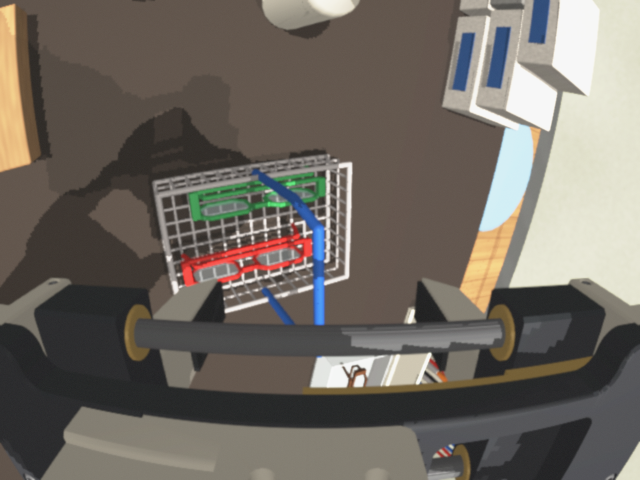

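View pics/s9.png

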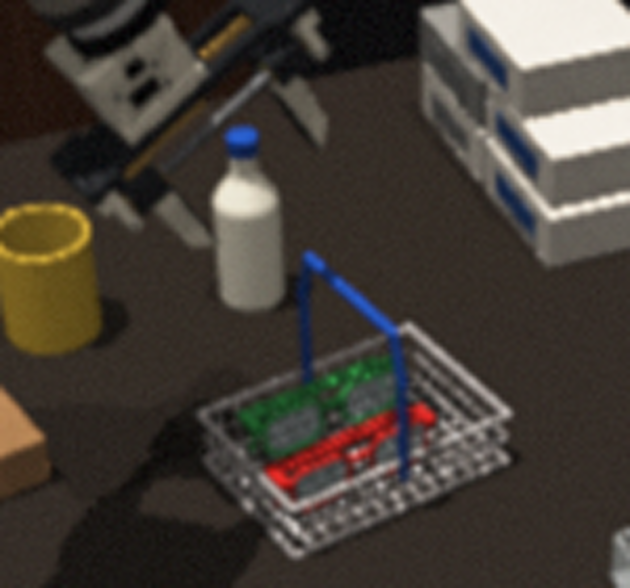

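```bash
python3 -m inch '16 0 -30 0 1;16 -1 -30 0 1;11 -1 -20 0 1;6 -1 -11 0 1;0 0 0 0 1;0 0 0 0 1';python3 st.py
python3 - <<'E'
from h import *
d=cam("wrist");cv2.imwrite("pics/w10.png",d["color"][:,:,::-1])
d=cam("side");crop(d["color"],220,110,150,140,4.2,"s10.png")
E
```

```text
time: 22.42
tool_pos: [0.4709, 0.317, 0.2862]
tool_rot: [1.297, 1.053, -0.117]
contact_force: [0.1, -0.1, -0.3]
opening: 0.0916
t 22.42 tcp [0.4709 0.317  0.2862] grasp [0.549  0.3079 0.148 ] appr [ 0.4913 -0.0577 -0.8691] jawyaw 0.1962 F [ 0.0904 -0.1191 -0.2952] open 0.0916
q [ 0.5317  0.4813  1.7283 -0.5736  0.5832  0.8028]
lean 0.518 az -0.117 toolz vertical comp 0.134
```

View pics/w10.png

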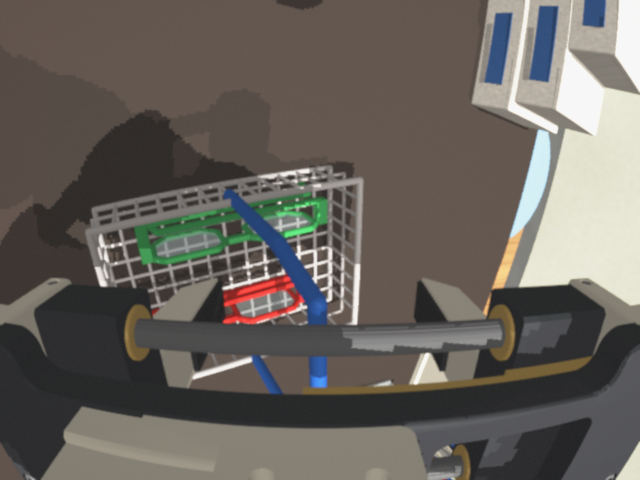

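View pics/s10.png

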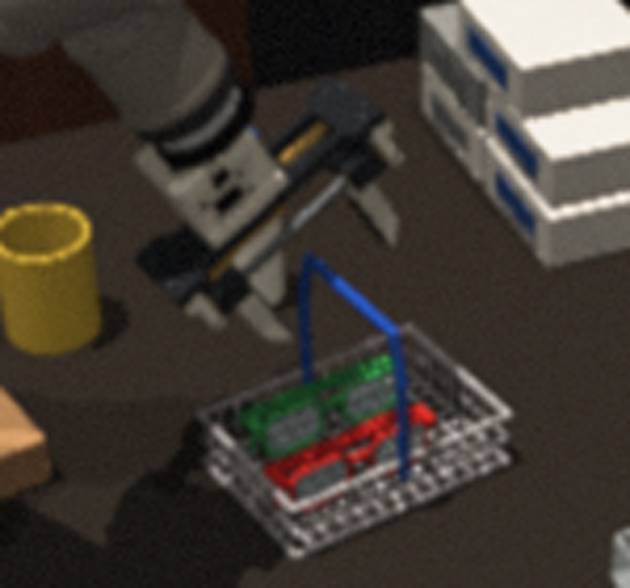

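Bar is centred between the pads: the bend is at (317,300) and the grasp point projects to about (319,318), some 46 mm from the middle. Closing firmly.

```bash
python3 -m inch '0 0 0 0 0;0 0 0 0 0;0 0 0 0 0;0 0 0 0 0;0 0 0 0 0;0 0 0 0 0;0 0 0 0 0;0 0 0 0 0' 60;python3 -m inch '0 0 0 0 0;0 0 0 0 0;0 0 0 0 0;0 0 0 0 0;0 0 0 0 0;0 0 0 0 0;0 0 0 0 0;0 0 0 0 0' 60;python3 st.py
python3 - <<'E'
from h import *
d=cam("wrist");cv2.imwrite("pics/w11.png",d["color"][:,:,::-1])
E
```

```text
time: 23.18
tool_pos: [0.4704, 0.317, 0.2846]
tool_rot: [1.295, 1.055, -0.118]
contact_force: [-0.3, -0.3, 0.2]
opening: 0.0428
time: 23.85
tool_pos: [0.4706, 0.3172, 0.2848]
tool_rot: [1.296, 1.054, -0.116]
contact_force: [1.8, 1.5, 0.1]
opening: 0.0061
t 23.85 tcp [0.4706 0.3172 0.2848] grasp [0.5486 0.3081 0.1465] appr [ 0.4904 -0.0573 -0.8696] jawyaw 0.197 F [1.8207 1.4748 0.0756] open 0.0061
q [ 0.532   0.4832  1.7296 -0.5742  0.581   0.8036]
lean 0.516 az -0.116 toolz vertical comp 0.134
```

View pics/w11.png

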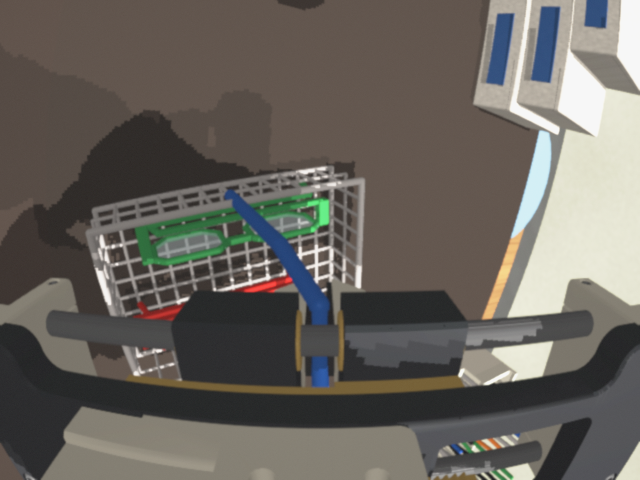

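```bash
python3 -m inch '0 0 3 0 0;0 0 6 0 0;0 0 10 0 0;0 0 15 0 0;0 0 15 0 0;0 0 10 0 0;0 0 0 0 0;0 0 0 0 0';python3 st.py
python3 - <<'E'
from h import *
d=cam("side");crop(d["color"],220,90,150,140,4.2,"s12.png")
d=cam("wrist");cv2.imwrite("pics/w12.png",d["color"][:,:,::-1])
E
```

```text
time: 24.57
tool_pos: [0.4703, 0.3169, 0.3441]
tool_rot: [1.296, 1.055, -0.117]
contact_force: [-0.9, -0.7, -4.5]
opening: 0.0066
t 24.57 tcp [0.4703 0.3169 0.3441] grasp [0.5482 0.3078 0.2058] appr [ 0.4902 -0.0576 -0.8697] jawyaw 0.1961 F [-0.8587 -0.732  -4.5273] open 0.0066
q [ 0.5319  0.4054  1.6632 -0.4775  0.7062  0.6837]
lean 0.516 az -0.117 toolz vertical comp 0.134
```

View pics/s12.png

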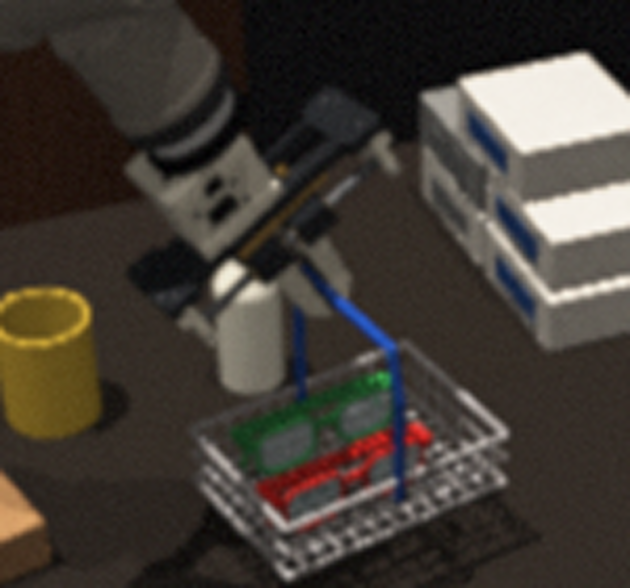

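View pics/w12.png

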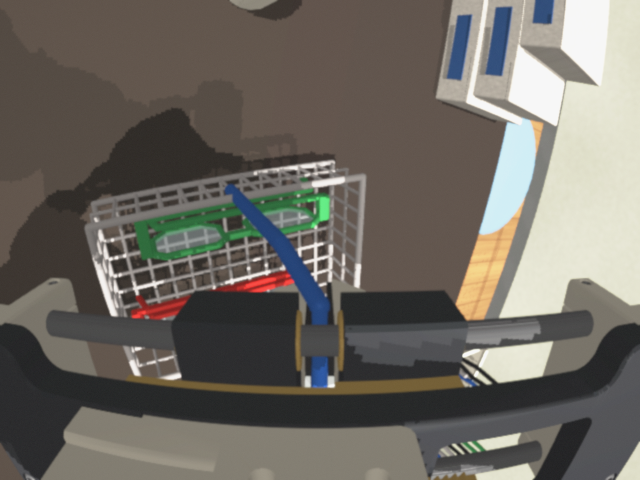

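```bash
python3 -m inch '0 0 15 0 0;0 -3 20 0 0;0 -8 20 0.01 0;-2 -14 15 0.01 0;-2 -20 6 0.01 0;-2 -25 0 0.015 0;-2 -25 0 0.015 0;-2 -25 0 0.015 0';python3 -m inch '-2 -25 0 0.015 0;-2 -25 0 0.015 0;-2 -25 0 0.015 0;-2 -25 0 0.015 0;-2 -25 0 0.015 0;-2 -25 0 0.015 0;-2 -25 0 0.015 0;-2 -25 0 0.015 0'; python3 -m inch '-2 -25 0 0.015 0;-2 -25 0 0.015 0;-2 -25 0 0.015 0;-2 -25 0 0.015 0;-2 -20 0 0.015 0;-2 -15 0 0 0;0 -8 0 0 0;0 0 0 0 0'; python3 st.py
```

```text
time: 25.33
tool_pos: [0.4598, 0.196, 0.4185]
tool_rot: [1.293, 1.058, -0.044]
contact_force: [-0.5, -0.5, -4.9]
opening: 0.0063
time: 26.0
tool_pos: [0.4437, -0.0041, 0.4185]
tool_rot: [1.295, 1.058, 0.079]
contact_force: [-0.8, -0.2, -4.7]
opening: 0.0061
time: 26.67
tool_pos: [0.4323, -0.1474, 0.4188]
tool_rot: [1.295, 1.057, 0.15]
contact_force: [0.9, -0.4, -4.0]
opening: 0.0063
t 26.67 tcp [ 0.4323 -0.1474  0.4188] grasp [ 0.5095 -0.1357  0.2803] appr [ 0.4859  0.0736 -0.8709] jawyaw 0.464 F [ 0.9047 -0.4332 -3.9841] open 0.0063
q [-0.6023  0.1087  1.8461  0.4629  0.8515 -1.2772]
lean 0.514 az 0.15 toolz vertical comp 0.134
```

```bash
python3 -m inch '-2 -15 0 0 0;-3 -20 0 0 0;-3 -20 0 0 0;-3 -12 0 0 0;-2 -6 0 0 0;0 0 0 0 0;0 0 0 0 0';python3 st.py
python3 - <<'E'
from h import *
d=cam("side");cv2.imwrite("pics/s13.png",d["color"][:,:,::-1]);crop(d["color"],300,140,160,190,4,"s13c.png")
d=cam("top");crop(d["color"],340,120,140,140,4.2,"t13.png")
d=cam("wrist");cv2.imwrite("pics/w13.png",d["color"][:,:,::-1])
E
```

```text
time: 27.25
tool_pos: [0.4194, -0.2182, 0.4193]
tool_rot: [1.298, 1.056, 0.155]
contact_force: [-0.8, 0.4, -4.6]
opening: 0.0059
t 27.25 tcp [ 0.4194 -0.2182  0.4193] grasp [ 0.4968 -0.2061  0.2809] appr [ 0.4866  0.076  -0.8703] jawyaw 0.4662 F [-0.7952  0.385  -4.6465] open 0.0059
q [-0.7606  0.1506  1.7948  0.5087  0.9301 -1.4422]
lean 0.515 az 0.155 toolz vertical comp 0.133
```

View pics/s13c.png

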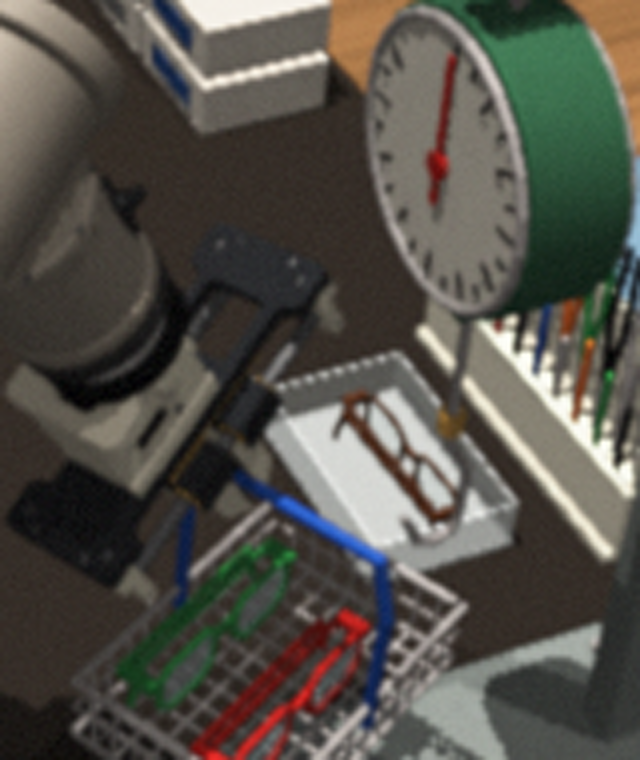

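View pics/t13.png

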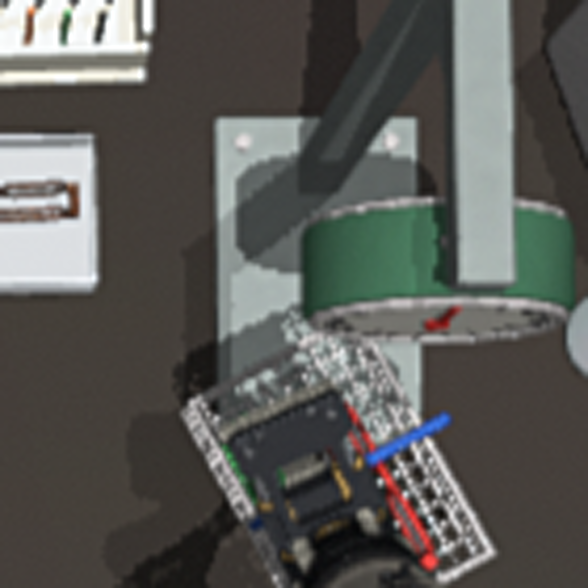

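View pics/w13.png

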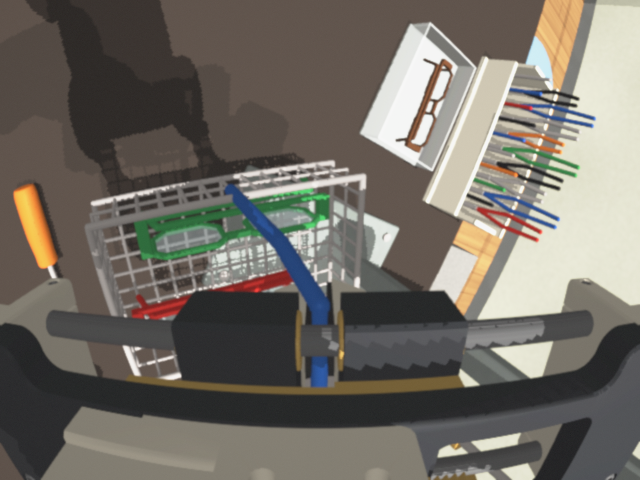

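```bash
python3 - <<'E'
from h import *
np.set_printoptions(precision=4,suppress=True)
ds=cam("side");dt=cam("top")
print(tri(ds,dt,(395.3,280.8),(445.6,219.8)))
m=np.array([.515,-.248,.286]);u=np.array([-.453,.892,0])
for t in (-.064,-.054,0,.02): 
    p=m+t*u; 
    if t==-.064: p[2]-=.02
    print(t,(proj(ds,p)-[300,140])*4,(proj(dt,p)-[340,120])*4.2)
E
sed -i 's/(-.7,-.5,-.4,-.3)/(-.49,)/; s/(40,44,48)/(44,46,48)/' c4.py; python3 c4.py
```

```text
(array([ 0.5367, -0.294 ,  0.2817]), array([-1.0019,  0.1188]), array([ 0.198 , -0.4863]))
-0.064 [397.8295 595.9589] [456.7849 408.1369]
-0.054 [385.0788 559.1499] [448.9176 411.867 ]
0 [297.1052 508.9982] [374.0204 452.1195]
0.02 [265.611 491.044] [346.2439 467.0476]
5 -0.49 44 [ 3.6 11.4 15.5] [ 3.6 11.4 32.6]
5 -0.49 46 [ 4.4 13.3 17.3] [ 4.4 13.3 34.6]
5 -0.49 48 [ 5.3 15.2 19.2] [ 5.3 15.2 36.5]
8 -0.49 44 [ 3.8 11.4 11.7] [ 3.8 11.4 32.7]
8 -0.49 46 [ 4.7 13.3 13.5] [ 4.7 13.3 34.7]
8 -0.49 48 [ 5.7 15.2 15.3] [ 5.7 15.2 36.7]
11 -0.49 44 [ 3.4 10.7 10.7] [ 3.4 10.7 32.8]
11 -0.49 46 [ 4.2 12.5 12.5] [ 4.2 12.5 33.5]
11 -0.49 48 [ 5.2 14.4 14.4] [ 5.2 14.4 34.3]
```

```bash
python3 -m inch '10 0 -1 0 0;15 -1 -2 0 0;15 -1 0 0 0;10 0 0 0 0;0 0 0 0 0;0 0 0 0 0';python3 st.py
python3 - <<'E'
from h import *
d=cam("side");crop(d["color"],330,190,110,110,6,"s14.png")
d=cam("top");crop(d["color"],340,150,140,110,5,"t14.png")
E
```

```text
time: 28.0
tool_pos: [0.4699, -0.2206, 0.4162]
tool_rot: [1.296, 1.056, 0.155]
contact_force: [0.1, 0.1, -4.5]
opening: 0.0063
t 28.0 tcp [ 0.4699 -0.2206  0.4162] grasp [ 0.5473 -0.2086  0.2778] appr [ 0.4867  0.0759 -0.8703] jawyaw 0.4675 F [ 0.1273  0.076  -4.4952] open 0.0063
q [-0.688   0.2356  1.6944  0.4839  0.9112 -1.3593]
lean 0.515 az 0.155 toolz vertical comp 0.133
```

View pics/s14.png

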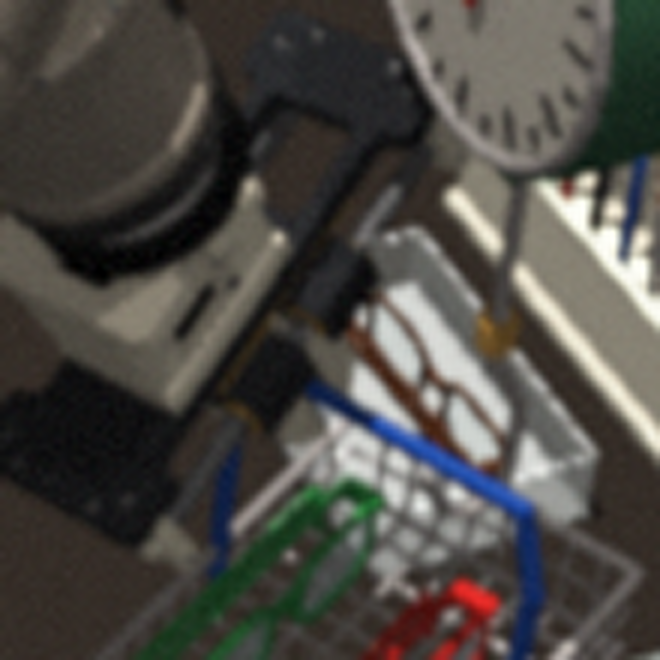

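View pics/t14.png

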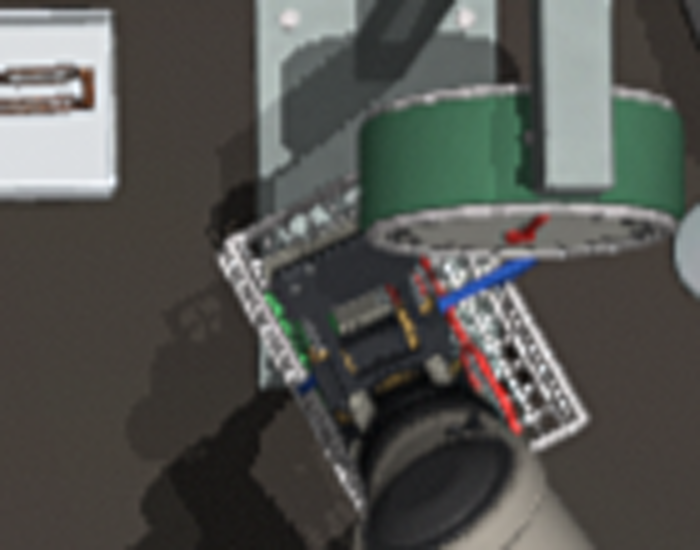

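```bash
cat > ov.py <<'E'
from h import *
import sys
def hookpts(dz=0):
    o=np.array([.5946,-.2519,0]);ux=np.array([np.cos(-.025),np.sin(-.025),0])
    P=[]
    for x,z in [(0,160),(0,68),(14,43),(14,0)]: P.append((x,z))
    for a in np.linspace(0,-np.pi,10): P.append((14*np.cos(a), 7-14*np.sin(-a)-0 if False else -7+7+14*np.sin(a)+7))
    P.append((-20,17))
    return [o+ux*x/1000+np.array([0,0,.242+z/1000-dz]) for x,z in P]
def draw(name,x,y,w,h,k,out,mid,yaw):
    d=cam(name);img=cv2.resize(d["color"][y:y+h,x:x+w,::-1],None,fx=k,fy=k,interpolation=cv2.INTER_CUBIC)
    f=lambda p:tuple(np.round((proj(d,p)-[x,y])*k+k/2).astype(int).tolist())
    H=[f(p) for p in hookpts()]
    for a,b in zip(H[:-1],H[1:]): cv2.line(img,a,b,(0,255,255),1)
    u=np.array([-np.sin(yaw),np.cos(yaw),0]);
    cv2.line(img,f(mid-.054*u),f(mid+.02*u),(255,255,0),1); cv2.circle(img,f(mid),4,(255,0,255),1)
    cv2.imwrite("pics/"+out,img)
E
python3 - <<'E'
from ov import *
draw("side",370,220,80,75,8,"o14.png",np.array([.5627,-.2482,.2795]),.4675)
draw("top",400,170,80,70,8,"o14t.png",np.array([.5627,-.2482,.2795]),.4675)
E
```

```text
(no output)
```

View pics/o14.png

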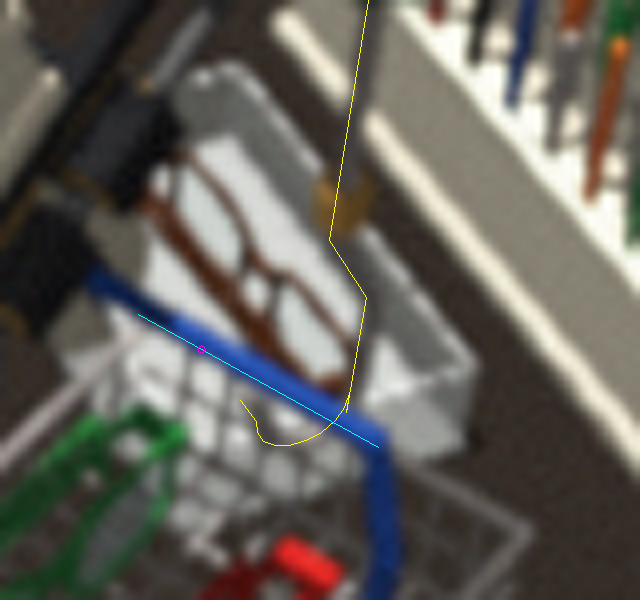

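View pics/o14t.png

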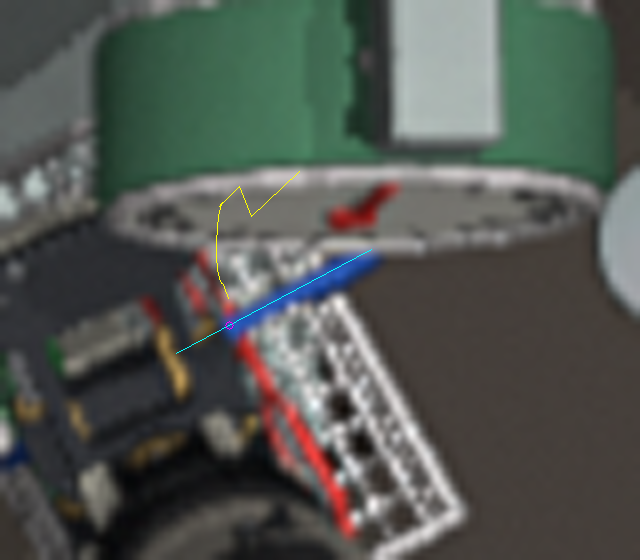

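Run:
```python
from h import *
np.set_printoptions(precision=4,suppress=True)
ds=cam("side");dt=cam("top")
for b in [(446.1,202.3),(444.5,202.9)]:
    print(tri(ds,dt,(416.4,273.6),b))
# least squares: mid(x,y,z), yaw fixed; lines residuals
from scipy.optimize import least_squares
u=np.array([-np.sin(.4675),np.cos(.4675),0])
def dist(d,a,b,p):
    a=np.array(a,float);b=np.array(b,float);q=proj(d,p);n=(b-a)/np.linalg.norm(b-a);return n[0]*(q-a)[1]-n[1]*(q-a)[0]
sa,sb=(370+180/8-.44,220+325/8-.44),(370+375/8-.44,220+432/8-.44)
ta,tb=(400+238/8-.44,170+325/8-.44),(400+370/8-.44,170+262/8-.44)
# unknown x,z of bar at y=-.2519 with slope droop
def f(v):
    c=np.array([v[0],-.2519,v[1]]);r=[]
    for t in (-.045,0): 
        p=c+t*u+[0,0,v[2]*t]; r+=[dist(ds,sa,sb,p),dist(dt,ta,tb,p)]
    return r
s=least_squares(f,[.56,.28,0]);print(s.x,s.fun)
```

```text
(array([ 0.583 , -0.2963,  0.286 ]), array([-1.0402,  0.1264]), array([ 0.2221, -0.5049]))
(array([ 0.5832, -0.2932,  0.2827]), array([-1.9588,  0.2323]), array([ 0.4218, -0.9532]))
[ 0.5611  0.2873 -0.0021] [ 0.0208 -0.3775 -0.0207  0.3767]
```

```bash
python3 -m inch '6 0 -2 0 0;8 0 -2 0 0;8 0 0 0 0;5 0 0 0 0;0 0 0 0 0;0 0 0 0 0';python3 st.py
python3 - <<'E'
from ov import *
m=np.array([.5627+.027,-.2482,.281])
draw("side",370,200,80,75,8,"o15.png",m,.4675)
draw("top",400,150,80,70,8,"o15t.png",m,.4675)
E
```

```text
time: 28.8
tool_pos: [0.4968, -0.2209, 0.4124]
tool_rot: [1.295, 1.055, 0.153]
contact_force: [-0.4, -0.9, -4.5]
opening: 0.0059
t 28.8 tcp [ 0.4968 -0.2209  0.4124] grasp [ 0.5743 -0.2089  0.274 ] appr [ 0.487   0.0753 -0.8701] jawyaw 0.4673 F [-0.3846 -0.9315 -4.486 ] open 0.0059
q [-0.6526  0.2821  1.6415  0.4708  0.9009 -1.3179]
lean 0.515 az 0.153 toolz vertical comp 0.134
```

View pics/o15.png

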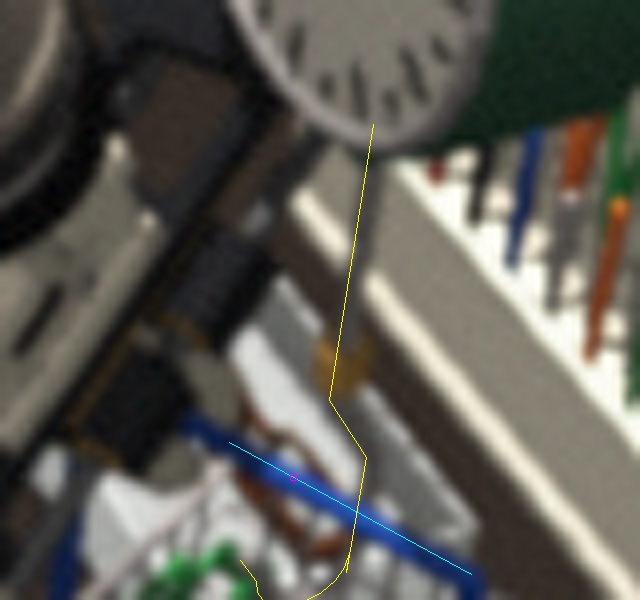

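View pics/o15t.png

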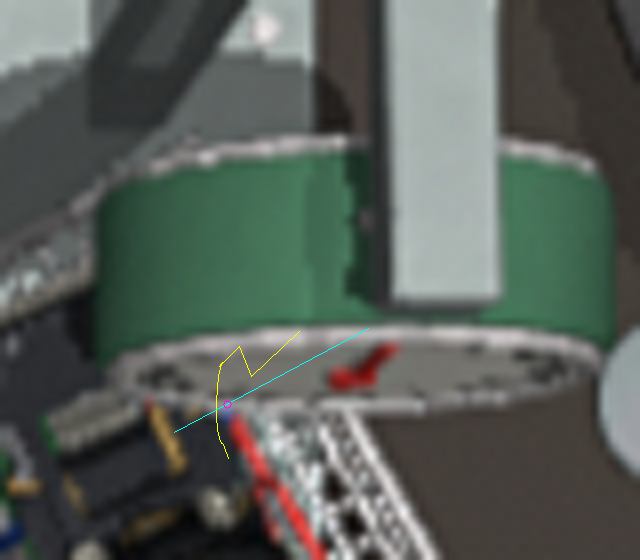

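```bash
python3 -m inch '3 0 0 0 0;3 0 0 0 0;1 0 0 0 0;0 0 0 0 0;0 0 0 0 0';python3 st.py
python3 - <<'E'
from ov import *
m=np.array([.5627+.034,-.2482,.281])
draw("side",350,170,100,90,8,"o16.png",m,.4675)
E
```

```text
time: 29.32
tool_pos: [0.5035, -0.221, 0.4126]
tool_rot: [1.295, 1.055, 0.152]
contact_force: [-0.5, 0.4, -3.4]
opening: 0.0059
t 29.32 tcp [ 0.5035 -0.221   0.4126] grasp [ 0.581  -0.2091  0.2743] appr [ 0.4874  0.0748 -0.87  ] jawyaw 0.4668 F [-0.496   0.4436 -3.3944] open 0.0059
q [-0.6445  0.2925  1.6262  0.4664  0.9013 -1.3059]
lean 0.516 az 0.152 toolz vertical comp 0.134
```

View pics/o16.png

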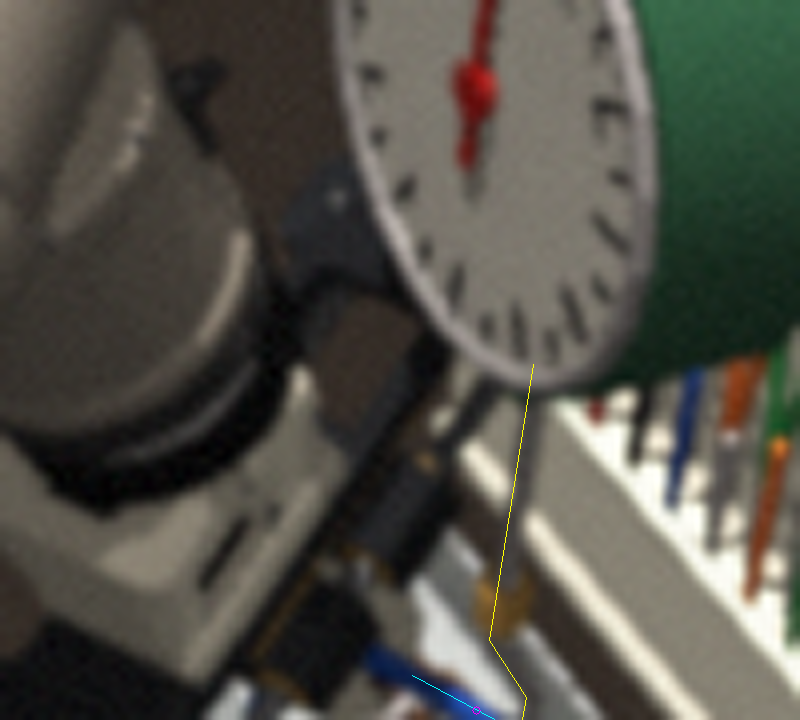

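Run:
```python
from ov import *
for i in range(3):
    print(readout.observe()["contact_force"].round(2))
    d=cam("side")
crop(d["color"],370,220,75,70,8,"o17.png")
d=cam("wrist");cv2.imwrite("pics/w17.png",d["color"][:,:,::-1])
```

```text
[ 0.73  0.67 -4.43]
[ 0.29 -0.18 -4.65]
[ 1.14  0.72 -5.08]
```

View pics/o17.png

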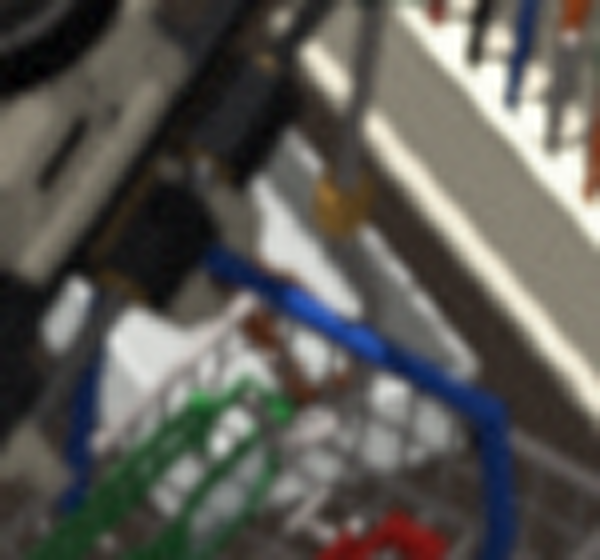

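View pics/w17.png

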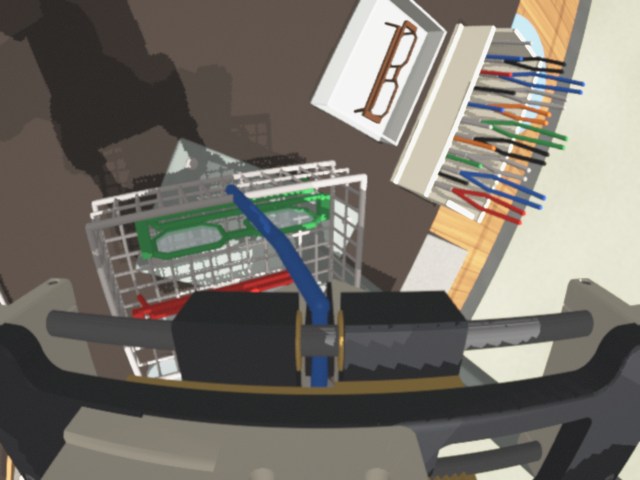

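```bash
python3 -m inch '1 0 -3 0 0;0 0 -5 0 0;0 0 -5 0 0;0 0 -5 0 0;0 0 -5 0 0;0 0 -3 0 0;0 0 0 0 0';python3 st.py
python3 - <<'E'
from ov import *
d=cam("side");crop(d["color"],360,200,90,90,7,"o18.png")
print(readout.observe()["contact_force"])
E
```

```text
time: 30.15
tool_pos: [0.5043, -0.2209, 0.3855]
tool_rot: [1.298, 1.057, 0.155]
contact_force: [0.2, 0.6, -4.8]
opening: 0.0063
t 30.15 tcp [ 0.5043 -0.2209  0.3855] grasp [ 0.5816 -0.2089  0.2471] appr [ 0.486   0.0758 -0.8706] jawyaw 0.4658 F [ 0.1601  0.5684 -4.7797] open 0.0063
q [-0.6433  0.3204  1.6662  0.4916  0.8422 -1.3443]
lean 0.514 az 0.155 toolz vertical comp 0.133
[-0.14761974  0.03031716 -4.74994028]
```

View pics/o18.png

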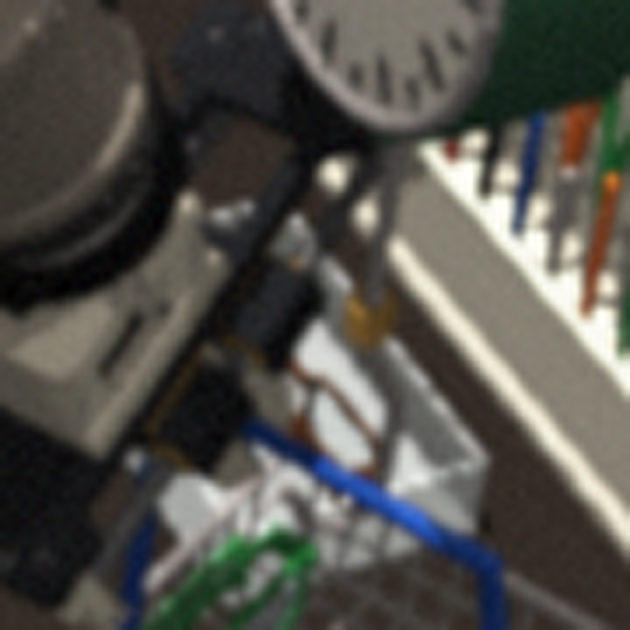

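```bash
python3 -m inch '0 0 -2 0 0;0 0 -2 0 0;0 0 -2 0 0;0 0 -2 0 0;0 0 -2 0 0;0 0 -2 0 0;0 0 0 0 0;0 0 0 0 0';python3 st.py; python3 -m inch '0 0 -2 0 0;0 0 -2 0 0;0 0 -2 0 0;0 0 0 0 0;0 0 0 0 0';python3 st.py
```

```text
time: 30.87
tool_pos: [0.5045, -0.221, 0.3746]
tool_rot: [1.295, 1.055, 0.152]
contact_force: [-0.8, 0.2, -4.0]
opening: 0.0061
t 30.87 tcp [ 0.5045 -0.221   0.3746] grasp [ 0.582  -0.2092  0.2363] appr [ 0.4875  0.0747 -0.8699] jawyaw 0.4667 F [-0.8224  0.2246 -3.9811] open 0.0061
q [-0.6433  0.332   1.6825  0.5048  0.8158 -1.3637]
lean 0.516 az 0.152 toolz vertical comp 0.134
time: 31.28
tool_pos: [0.5045, -0.2211, 0.3687]
tool_rot: [1.295, 1.055, 0.152]
contact_force: [-0.4, 1.2, -2.7]
opening: 0.0065
t 31.28 tcp [ 0.5045 -0.2211  0.3687] grasp [ 0.582  -0.2092  0.2304] appr [ 0.4877  0.0746 -0.8698] jawyaw 0.4667 F [-0.3666  1.2306 -2.7211] open 0.0065
q [-0.6433  0.3386  1.6911  0.5119  0.8024 -1.3739]
lean 0.516 az 0.152 toolz vertical comp 0.135
```

```bash
python3 -m inch '0 0 -2 0 0;0 0 -2 0 0;0 0 -2 0 0;0 0 -2 0 0;0 0 0 0 0;0 0 0 0 0;0 0 0 0 0';python3 - <<'E'
from ov import *
F=[]
for i in range(6):
    F.append(readout.observe()["contact_force"]); d=cam("side")
print(np.mean(F,0))
crop(d["color"],340,130,120,150,4,"o19.png")
E
```

```text
time: 31.87
tool_pos: [0.5045, -0.221, 0.3608]
tool_rot: [1.294, 1.055, 0.152]
contact_force: [-0.5, 1.6, -1.1]
opening: 0.006
[-0.00486557  0.4442734  -0.69530173]
```

View pics/o19.png

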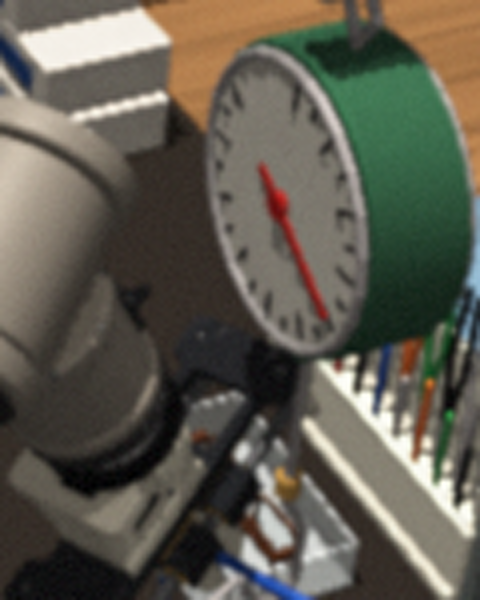

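```bash
python3 -m inch '0 0 -1 0 0;0 0 -1 0 0;0 0 -1 0 0;0 0 0 0 0;0 0 0 0 0;0 0 0 0 0';python3 - <<'E'
from ov import *
F=[];T=[]
for i in range(8):
    o=readout.observe();F.append(o["contact_force"]);T.append(o["torque"]); d=cam("side")
print(np.mean(F,0),np.mean(T,0),o["tool_pos"])
crop(d["color"],340,190,120,130,5,"o20.png")
E
```

```text
time: 32.67
tool_pos: [0.5045, -0.221, 0.3577]
tool_rot: [1.295, 1.055, 0.152]
contact_force: [-0.3, 0.9, -0.2]
opening: 0.0062
[0.15422721 0.4510852  0.11016235] [-0.0652051   0.26396628  0.0293669 ] [ 0.50444965 -0.22102062  0.35767646]
```

View pics/o20.png

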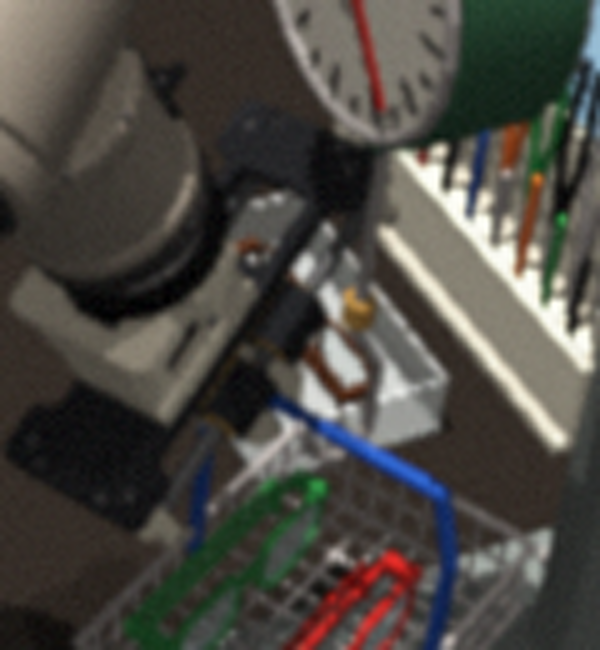

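```bash
python3 -m inch '0 0 0 0 0;0 0 0 0 0' 20; python3 -m inch '0 0 0 0 0;0 0 0 0 0;0 0 0 0 0' 5; python3 -m inch '0 0 0 0 0.1;0 0 0 0 0.15;0 0 0 0 0.2;0 0 0 0 0.25;0 0 0 0 0.3;0 0 0 0 0.4;0 0 0 0 0.5;0 0 0 0 0.5' 5
python3 - <<'E'
from ov import *
F=[]
for i in range(4):
    o=readout.observe();F.append(o["contact_force"]); d=cam("side")
print(np.mean(F,0),o["tool_pos"],o["opening"])
crop(d["color"],340,120,120,190,4,"o21.png")
d=cam("wrist");cv2.imwrite("pics/w21.png",d["color"][:,:,::-1])
E
```

```text
time: 33.23
tool_pos: [0.5044, -0.221, 0.3576]
tool_rot: [1.295, 1.055, 0.152]
contact_force: [-0.6, 0.4, -0.8]
opening: 0.0071
time: 33.48
tool_pos: [0.5044, -0.221, 0.3576]
tool_rot: [1.295, 1.055, 0.152]
contact_force: [-0.3, 0.1, -0.6]
opening: 0.0081
time: 34.15
tool_pos: [0.5044, -0.221, 0.3576]
tool_rot: [1.295, 1.055, 0.152]
contact_force: [-0.6, -0.2, 0.5]
opening: 0.043
[ 0.17470398 -0.14839152  0.19754199] [ 0.5044456  -0.22098235  0.35762459] 0.04536873161176396
```

View pics/o21.png

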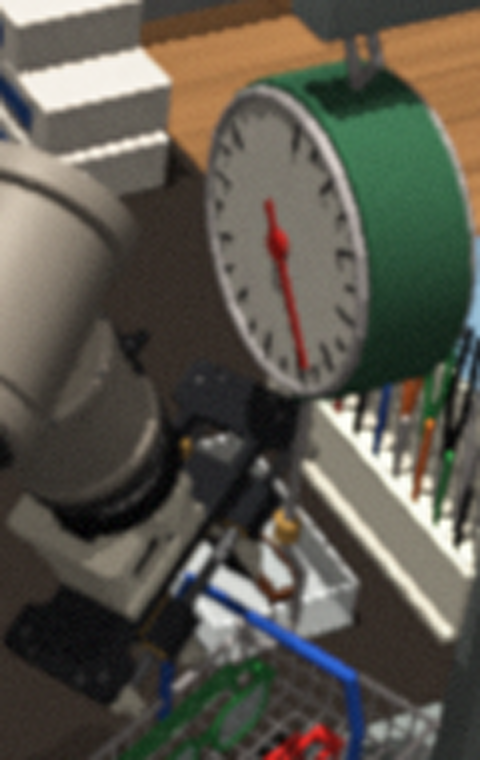

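View pics/w21.png

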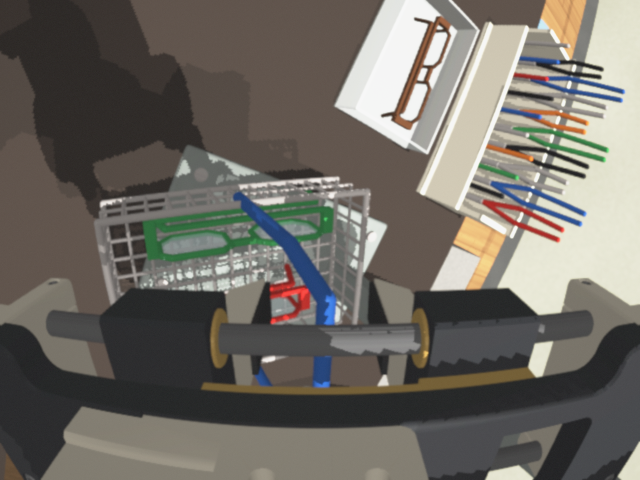

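```bash
python3 -m inch '0 0 0 0 0.7;0 0 0 0 0.7;-3 0 5 0 0.7;-5 -1 9 0 0.7;-5 -1 9 0 0.7;-5 -1 9 0 0.7;-5 -1 9 0 0.7;0 0 0 0 0.7'
python3 - <<'E'
from ov import *
d=cam("side");crop(d["color"],320,120,140,190,4,"o22.png")
d=cam("wrist");cv2.imwrite("pics/w22.png",d["color"][:,:,::-1])
E
```

```text
time: 35.07
tool_pos: [0.4809, -0.2254, 0.4014]
tool_rot: [1.288, 1.052, 0.146]
contact_force: [0.5, 0.4, 0.8]
opening: 0.0643
```

View pics/o22.png

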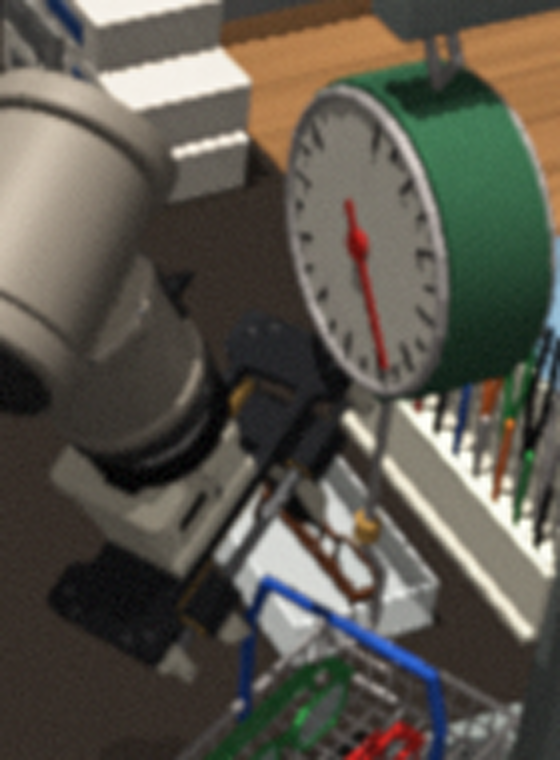

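View pics/w22.png

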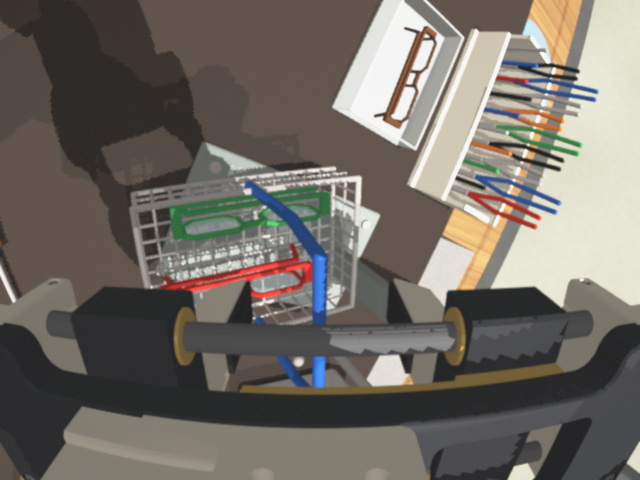

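```bash
python3 -m inch '-8 -1 10 0 0.7;-12 0 8 0 0.7;-20 5 0 0 0.7;-25 20 0 0 0.7;-20 30 0 0 0.7;-10 35 0 0 0.7;0 35 0 0 0.7;0 35 0 0 0.7'; python3 -m inch '0 30 0 0 0.7;0 20 0 0 0.7;0 0 0 0 0.7;0 0 0 0 0.7'
python3 - <<'E'
from ov import *
for i in range(3):
    d=cam("side");crop(d["color"],340,130,130,190,4,f"o23_{i}.png")
t=cam("top");crop(t["color"],360,150,120,110,6,"t23.png")
a=cv2.imread("pics/o23_0.png").astype(int);b=cv2.imread("pics/o23_2.png").astype(int);print(abs(a-b).mean(),readout.observe()["time"])
E
```

```text
time: 35.83
tool_pos: [0.3852, -0.0649, 0.4169]
tool_rot: [1.295, 1.055, 0.15]
contact_force: [0.5, 1.0, 0.2]
opening: 0.0642
time: 36.17
tool_pos: [0.3861, -0.0152, 0.4169]
tool_rot: [1.294, 1.055, 0.154]
contact_force: [1.1, 0.8, -0.2]
opening: 0.0645
2.129919871794872 36.3667
```

View pics/o23_2.png

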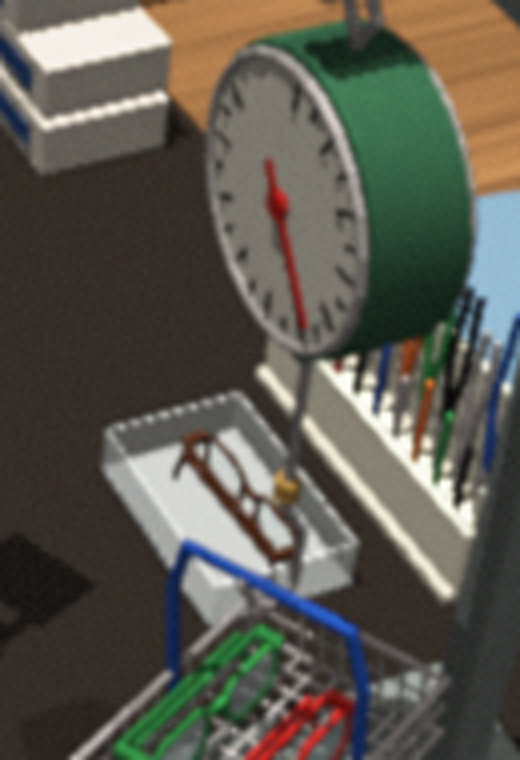

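View pics/t23.png

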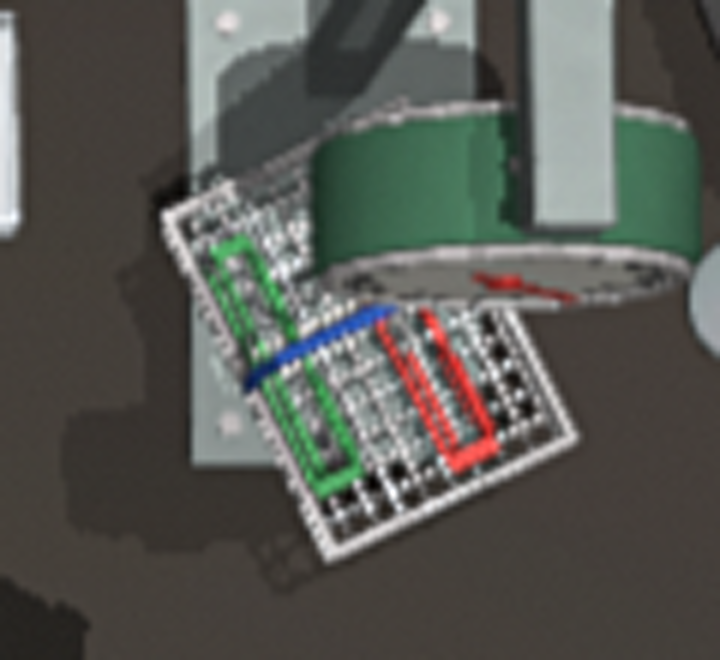

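```bash
python3 -m inch '0 0 0 0 0.7;0 0 0 0 0.7;0 0 0 0 0.7;0 0 0 0 0.7;0 0 0 0 0.7;0 0 0 0 0.7;0 0 0 0 0.7;0 0 0 0 0.7'; python3 -m inch '0 0 0 0 0.7;0 0 0 0 0.7;0 0 0 0 0.7;0 0 0 0 0.7;0 0 0 0 0.7;0 0 0 0 0.7;0 0 0 0 0.7;0 0 0 0 0.7'
python3 - <<'E'
from ov import *
np.set_printoptions(precision=4,suppress=True)
d=cam("side");t=cam("top");crop(d["color"],330,240,140,130,5,"o24.png");cv2.imwrite("pics/s24.png",d["color"][:,:,::-1]);crop(t["color"],360,150,120,110,6,"t24.png")
a=cv2.imread("pics/t23.png").astype(int);b=cv2.imread("pics/t24.png").astype(int);print(abs(a-b).mean())
cv2.imwrite("pics/t24f.png",t["color"][:,:,::-1])
E
```

```text
time: 37.03
tool_pos: [0.3864, -0.016, 0.4166]
tool_rot: [1.295, 1.055, 0.152]
contact_force: [-0.4, 0.6, 0.2]
opening: 0.065
time: 37.7
tool_pos: [0.3864, -0.016, 0.4166]
tool_rot: [1.295, 1.055, 0.152]
contact_force: [0.4, -1.0, -0.1]
opening: 0.0646
3.948071689113356
```

View pics/o24.png

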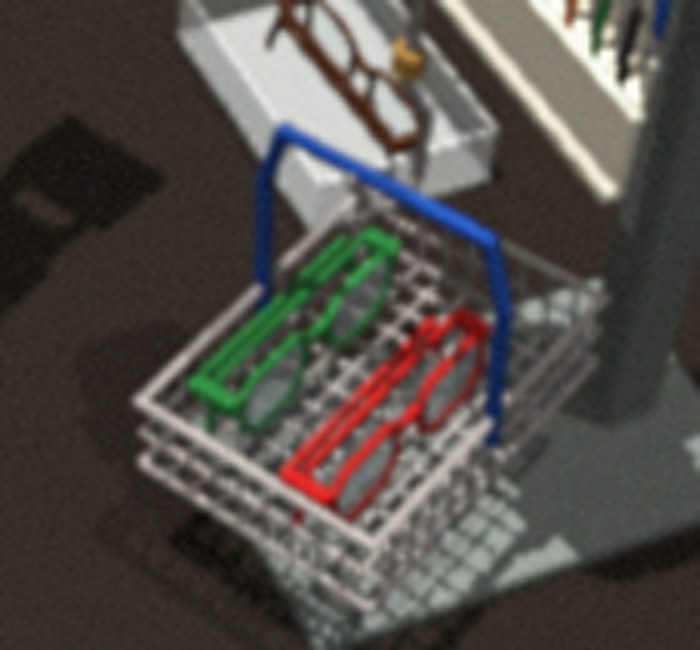

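View pics/t24f.png

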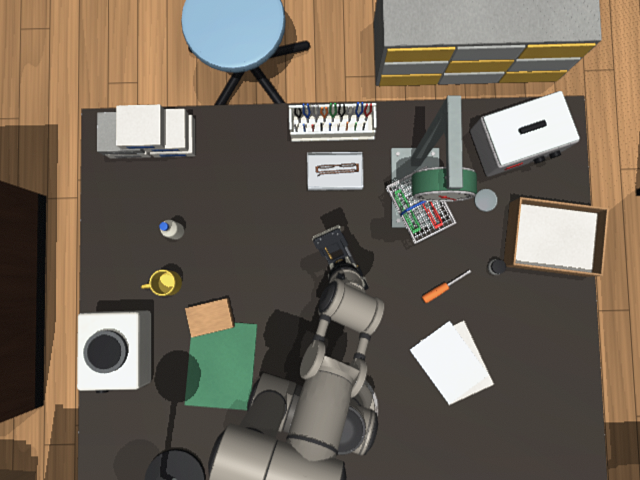

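Run:
```python
from ov import *
np.set_printoptions(precision=4,suppress=True)
d=cam("side");t=cam("top")
z=.242-.0187
a=onz(d,386.6,265.6,z);b=onz(d,428.6,287.6,z);print(a,b,np.linalg.norm(a-b),(a+b)/2,"seat",(.5946,-.2519))
# predicted seat px at loaded height, in o24 crop
print((proj(d,[.5946,-.2519,z])-[330,240])*5)
# basket rim corners from top, z=z-.152+.048
c=lambda x,y:(360+x/6-.4,150+y/6-.4)
P=[onz(t,*c(*p),z-.104) for p in [(165,212),(330,560),(576,438)]];print(P, np.linalg.norm(P[0]-P[1]),np.linalg.norm(P[1]-P[2]),"centre",(P[0]+P[2])/2)
# same corners vertical from side: near-left (138,400), near-right(375,535) far right (605,300)
s=lambda x,y:(330+x/5-.4,240+y/5-.4)
for sp,tp in (((138,400),(165,212)),((375,537),(330,560))): pass
for sp,tp in (((138,400),(330,560)),((375,537),(576,438))): print(tri(d,t,s(*sp),c(*tp))[0])
crop(d["color"],390,255,40,40,16,"o25.png")
```

```text
[ 0.5746 -0.2005] [ 0.6259 -0.2932] 0.10595395537014764 [ 0.6002 -0.2468] seat (0.5946, -0.2519)
[380.2289 193.3519]
[array([ 0.6602, -0.1563]), array([ 0.4875, -0.2312]), array([ 0.5443, -0.3528])] 0.18826923750580252 0.13420626163144106 centre [ 0.6022 -0.2546]
[ 0.4896 -0.2328  0.1121]
[ 0.5443 -0.3511  0.13  ]
```

View pics/o25.png

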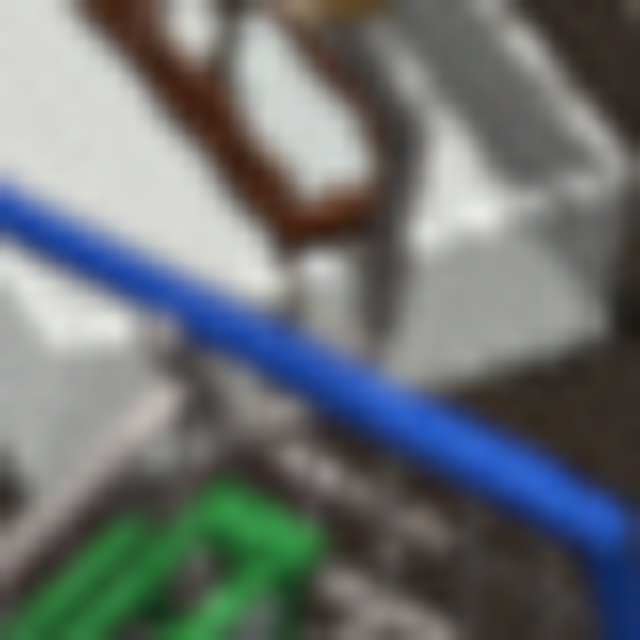

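Run:
```python
from ov import *
from scipy.optimize import least_squares
np.set_printoptions(precision=4,suppress=True)
d=cam("side");t=cam("top")
c=lambda x,y:np.array((360+x/6-.4,150+y/6-.4)); s=lambda x,y:np.array((330+x/5-.4,240+y/5-.4))
# basket frame: near-left (-94,66,48); near-right(-94,-66,48); far-right(94,-66,48); far-left(94,66,48)
obs=[(d,s(138,402),(-93,65,48)),(d,s(373,540),(-93,-65,48)),(d,s(605,298),(93,-65,48)),(d,s(284,130),(0,54,152)),(d,s(495,240),(0,-54,152)),
(t,c(167,212),(93,65,48)),(t,c(331,557),(-93,65,48)),(t,c(574,437),(-93,-65,48))]
def f(v):
    Rm=R.from_euler('ZYX',v[3:]).as_matrix()
    return np.concatenate([proj(k,Rm@(np.array(p)/1000)+v[:3])-o for k,o,p in obs])
r=least_squares(f,[.6,-.25,.07,.46,0,0]);print(r.x,"rms",np.sqrt((r.fun**2).mean()));print(r.fun.reshape(-1,2))
Rm=R.from_euler('ZYX',r.x[3:]).as_matrix();print("tilt",np.arccos(Rm[2,2]),"bail_mid",Rm@[0,0,.152]+r.x[:3])
```

```text
[ 0.6042 -0.2571  0.072   0.4339  0.0005 -0.0782] rms 0.5177591515183247
[[-0.2736 -0.8617]
 [-0.0615  0.8639]
 [ 0.4918  0.2599]
 [ 0.2313  0.0931]
 [-0.8404 -0.2778]
 [-0.6652  0.4098]
 [ 0.5325 -0.6172]
 [ 0.2824 -0.4605]]
tilt 0.07824063089862172 bail_mid [ 0.5993 -0.2462  0.2236]
```

Run:
```python
from cell import workorder,readout
print(workorder.hand_in(), readout.observe()["time"])
```

```text
the job is handed in; nothing more can be done
the job is handed in; nothing more can be done
```

The red pair went into the basket on the bench. The basket now hangs by its bail in the scale hook with the hand well clear, and I handed the job in at about 38 s. No verdict was reported.

**How it went**
- **Red pair:** The first pinch lifted before the slow fingers had closed. Nothing moved, and the second try held. I slid the pair in under the bail and let it go beside the green pair.
- **Leaning the hand:** Moves could only turn about the vertical, so I leaned the hand about 0.5 rad back by pushing against the arm's reach and joint limits.
- **Hanging:** I held the bar about 46 mm to one side of its middle and passed it over the hook tip. I let it down at about 2 mm a step until the wrist force went from about 4.6 N to about 0, then opened the fingers.

**Last checks, from the pictures**
- The basket's underside is about 72 mm above the bench, and its tilt is about 0.08 rad (limit 0.2).
- The middle of the bar is about 7 mm from where I located the hook seat.
- The hook is down about 18 to 19 mm, going by the bar's height and the load taken over.
- Both pairs are inside the basket, and no motion showed in the pictures taken before I handed in.
- The bystanders look to be where they were at the start.

**Doubts**
- Joint 3 read 0.036 to 0.037 rad at its 0.04 limit a few times while I was leaning the hand. I can't tell whether that counts as passing its range.
- A rough tilt estimate from two corners gave about 0.13 rad. I trust the full fit's 0.08 more.
- I had no direct reading of the hook's speed.

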